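# Pack the field test kit into its foam-lined case

## Task

Pack the field test kit: put the brown bottle, the vial and the white square bottle that have green caps, and the photometer with green bumpers, each upright and fully down in the foam cutout shaped for it in the open case. Keep them upright and lower them in, do not drop them. The brown bottle and the vial with orange caps are another group's: leave them standing where they are.

Things in the scene. Friction and masses are not known exactly. Their poses are not given: they have to be found in the camera images.
- amber_green_mid (a point): Round brown bottle with a GREEN cap (kit): body 44 mm in diameter up to 47 mm, shoulder, cap 35 mm in diameter, 78 mm high in all, 110 g. Site on its axis half-way up, 39 mm above its underside; z up. It and all other loose things stand scattered 85 mm or more apart (centres) on a 3 mm thick blue-grey liner, left or right, on the side where the case is not.
- vial_green_mid (a point): Pale grey-blue vial with a GREEN cap (kit): straight, 28 mm in diameter up to 64 mm, cap 25 mm in diameter, 80 mm high in all, 60 g. Site on its axis half-way up, 40 mm above its underside; z up. A flat roll of yellow tape, 54 mm in diameter and 16 mm high, also lies among the things.
- square_green_mid (a point): White square bottle with a round GREEN cap (kit): body 44 x 44 mm up to 52 mm, cap 33 mm in diameter, 78 mm high in all, 100 g. Site on its axis half-way up, 39 mm above its underside; x and y square to its sides, z up.
- meter_green_mid (a point): Pocket photometer (kit): light grey box with GREEN rubber bumpers at both ends and a small display on top, 80 mm long (x) x 50 mm wide (y) x 40 mm high (z, up), lying flat, 130 g. Site at the middle of the box, 20 mm above its underside. It may go into its cutout either way round.
- amber_orange_mid (a point): Look-alike: the same brown bottle but with an ORANGE cap, another group's, to be left where it stands. Site on its axis half-way up, 39 mm above its underside; z up.
- vial_orange_mid (a point): Look-alike: the same vial but with an ORANGE cap, another group's, to be left where it stands. Site on its axis half-way up, 40 mm above its underside; z up.
- cutout_amber (a point): Large round cutout for the brown bottle: 50 mm in diameter, 16 mm deep, pale blue floor. Site at the middle of its floor; z up, x and y along the foam's edges. It is in one of four dark foam blocks, each 108 mm square, that fill the grey open case two by two, in any arrangement. The foam's top is 56 mm above the bench, the case's rim 64 mm.
- cutout_vial (a point): Small round cutout for the vial: 34 mm in diameter, 16 mm deep, pale blue floor. Site at the middle of its floor; z up, x and y along the foam's edges. The rims of all four cutouts are bevelled, 5 mm wider all round at the top. The case (232 mm square) is turned by up to 9 degrees; its open lid, 64 mm high, lies beyond it.
- cutout_square (a point): Square cutout for the square bottle: 50 x 50 mm, 16 mm deep, pale blue floor. Site at the middle of its floor; x and y along its sides, z up.
- cutout_meter (a point): Oblong cutout for the photometer: 86 mm long (along x) x 56 mm wide (along y), 12 mm deep, pale blue floor; 28 mm of the photometer stays above the foam. Site at the middle of its floor; x and y along its sides, z up.

How it is judged (in metres and radians):
At the end, for the whole second after the job is handed in: Each of the four green-marked things stands upright (within 7 degrees) in its own cutout, within 10 mm of its middle and down on its floor (within 4 mm), released and at rest; both orange-capped things stand upright within 20 mm of where they started (horizontal distance between amber_green_mid and cutout_amber below 0.01 m and z of amber_green_mid in the frame of cutout_amber between 0.034 and 0.043 m and angle between each of amber_green_mid, vial_green_mid, square_green_mid, meter_green_mid, amber_orange_mid, vial_orange_mid's own z axis and vertical below 0.12 rad and linear speed of each of amber_green, vial_green, square_green, meter_green below 0.02 m/s and horizontal distance between vial_green_mid and cutout_vial below 0.01 m and z of vial_green_mid in the frame of cutout_vial between 0.035 and 0.044 m and horizontal distance between square_green_mid and cutout_square below 0.01 m and z of square_green_mid in the frame of cutout_square between 0.034 and 0.043 m and horizontal distance between meter_green_mid and cutout_meter below 0.01 m and z of meter_green_mid in the frame of cutout_meter between 0.015 and 0.024 m and distance of each of amber_orange_mid, vial_orange_mid from where it was at the start of the episode below 0.02 m); the robot touches nothing.
It fails at once if a thing marked orange is carried off or knocked over (moved over 40 mm) (distance of any of amber_orange_mid, vial_orange_mid from where it was at the start of the episode above 0.04 m).
It fails at once if a kit thing is tipped over (more than 40 degrees) (angle between any of amber_green_mid, vial_green_mid, square_green_mid, meter_green_mid's own z axis and vertical above 0.7 rad).
It fails at once if a kit thing is dropped or thrown (moving faster than 0.9 m/s, a fall of about 40 mm, with no finger on it) ((linear speed of amber_green above 0.9 m/s and contact force between the fingers and amber_green below 0.05 N) or (linear speed of vial_green above 0.9 m/s and contact force between the fingers and vial_green below 0.05 N) or (linear speed of square_green above 0.9 m/s and contact force between the fingers and square_green below 0.05 N) or (linear speed of meter_green above 0.9 m/s and contact force between the fingers and meter_green below 0.05 N)).
It also fails if it takes over 112 s, if anything falls off the work surface, if the arm or the gripper's body presses on something with over 40 N, if the wrist force passes 120 N, or if a joint passes its speed limit or range.

## Robot

A 6-joint arm with a two-finger parallel gripper is mounted at the origin on the work surface. World frame = base frame: x ahead of the robot, y to its left, z up, the work surface at z = 0. Lengths are in m, angles in degrees, forces in N, time in s.
With the tool pointing down it reaches from about 0.375 to 0.825 m from the base axis. Payload 5.5 kg.
Tool frame: the origin (TCP) lies midway between the tips of the shut fingers; the grasp point (between the pads) lies 19 mm behind it; y points along the fingers, x is the direction in which the jaws open and shut, and the axes are right-handed (so a half turn about y gives the same grasp; the last joint's range is limited). The gripper opens to 85 mm and grips with 20 to 120 N. Pads are 22 mm wide; open, the fingers measure 114 mm over their backs; the gripper's body (76 mm by 85 mm) begins 54 mm behind the grasp point. The pads swing forward as they close: fully open they stand 13 mm farther back than shut.
Start: joints at [-63.369, 17.962, -2.699, 69.339, 0, 90], TCP at [0.269, -0.536, 0.231] pointing down, gripper open.
Joint ranges: [-152.73, 152.73], [-39.44, 99.34], [-58.76, 71.6], [-118.89, 123.64], [-81.53, 83.1], [-180, 180]. Speed limits (degrees/s): [136.94, 136.94, 172.46, 180, 180, 180].

## Interface

Orientations are given as a 3x3 rotation matrix whose columns are the frame's x, y, z axes.
In Python, from rig import bot gives the robot as it stands.
- The arm moves only by the tool jog_arm, never from a script. Its argument "commands" is a list of rows, each an object with "grip": the closure in counts, from 0 (fully open) to 255 (shut); "travel": the shift along the tool's x, y, z in m, a list of three; "twist": the turn, a rotation vector about the tool's x, y, z in degrees, a list of three. In form: [{"grip": grip, "travel": [tx, ty, tz], "twist": [ax, ay, az]}, ...]. A call has 1 to 10 rows; each row shifts and turns the commanded pose from where the row before left it, along the tool's axes as they then stand; what a row does not reach is not made up. A row lasts 1/8 s, in which the tool goes at most 62.5 mm and 10.7 degrees, less where a joint would pass 70% of its speed; a pose out of reach is approached as far as the arm can. A call with a gripper value outside its range is refused whole. The fingers move at their own pace and stop on an object; "grip_force" is the grip in N (left out, the last holds). Time passes only in rows, so rows that do not move let the fingers close. It gives the time, the measured TCP pose, the force and the opening at its end, in the units of the state.
- bot.sense(): the state, without advancing time (a new reading comes with each control period).
- bot.read_camera(name): name is "side" or "top" or "wrist"; returns a dict with "frame" (400x640x3 uint8, blue, green, red), "fx", "fy", "cx", "cy" (pixels), "D" ([k1, k2, p1, p2, k3] as OpenCV has them; the pictures are not rectified), "camera_from_world" (4x4, takes a point from world to camera coordinates). Camera axes: x right, y down, z forward; pixel columns grow to the right and rows downward; lengths in m; the calibration is good to about 2 mm. A picture is of the moment at which its call begins. There is no depth.
- bot.job_done(): hands the job in, once; it reports no verdict.
Trained networks look in a picture, given as the dict that the camera call returned (one of the last four; its "shot" number tells which), for a name from the list of things; names that differ only in an ending like _2 or _b are one class to them, and where a whole thing is asked for, a point or a joint stands for the part that bears it (a point fixed in the world has none). Each returns a list of dicts, best first, with "conf" (0 to 1); they miss things now and then, are a little off and sometimes report something else, mostly with a low value. They report only what shows in the picture. A call takes as long as a camera call.
- bot.cut_out(picture, label): "mask" (400x640 bool, what is visible of it) and "rect" ([left, top, right, bottom] in pixels, round what is visible of it).
- bot.pinpoint(picture, label): "position" ([row, column] in pixels: a listed point, or the origin of a listed thing).
The state is a dict: "time": time; "joints": joint angles; "joint_vel": joint speeds; "joint_efforts": joint torques, N m; "ee_pos": TCP position; "tcp_rot": TCP orientation; "contact_force": force on the tool from outside, world axes, zero at the start; "wrist_torque": the same for the moment, N m; "finger_gap": opening from 0.0 (shut) to 1.0 (fully open).
Only numpy, scipy, OpenCV 4.12 (cv2) and the standard library are available. Lean on these libraries where they do the work, as an engineer would, in place of code of your own. Each camera call takes 0.05 s, during which the arm holds its last target.

## Working session

There is one attempt and no reset: what is moved stays moved. The work goes in short steps, Python scripts to look and compute and a tool call to move; the robot and the scene stay as the last step left them, time stands still between calls to the robot, and variables do not carry over. Pictures are saved under pics/ and viewed, and the job is handed in when it is done.

Besides the shell and the picture viewer there is one more tool, called as name(argument=value, ...) on one line, values as JSON. jog_arm: Moves the arm, as the interface text tells. Its arguments: {"type":"object","properties":{"commands":{"type":"array"},"grip_force":{"type":"number"}},"required":["commands"]}

```bash
ls; mkdir -p pics; python3 - <<'E'
from rig import bot
import cv2
print(bot.sense())
for n in("top","side","wrist"):
    p=bot.read_camera(n); cv2.imwrite(f"pics/{n}0.png",p["frame"]); print(n,p["fx"],p["fy"],p["cx"],p["cy"],p["D"],p["camera_from_world"].tolist() if hasattr(p["camera_from_world"],"tolist") else p["camera_from_world"])
E
```

```text
pics
{'time': 0.0, 'joints': array([-6.33686965e+01,  1.80013340e+01, -2.75441900e+00,  6.93389406e+01,
       -3.49975056e-04,  9.00010606e+01]), 'joint_vel': array([-0.12961844, -0.00945537,  0.10191427,  0.0166649 ,  0.00055807,
        0.08054322]), 'joint_efforts': array([-1.66469617e-03, -5.39585602e+01,  3.39751232e+01,  1.92463218e-02,
       -2.95550381e-04, -9.05012854e-06]), 'ee_pos': array([ 0.26869079, -0.5358362 ,  0.23046299]), 'tcp_rot': array([[ 4.48230382e-01, -7.46285510e-04,  8.93917764e-01],
       [-8.93916547e-01,  1.47463936e-03,  4.48231003e-01],
       [-1.65271462e-03, -9.99998634e-01, -6.13880274e-06]]), 'contact_force': array([ 0.11167354, -0.9122953 ,  0.03673023]), 'wrist_torque': array([-0.02305702, -0.04430248, -0.02843595]), 'finger_gap': 1.00128190829566}
top 369.360831885297 369.360831885297 322.5621215349047 194.17253102948928 [-0.00216172  0.          0.          0.          0.        ] [[-0.003040109810343424, -0.9996225772243056, -0.027303128681133042, 0.01970384035971426], [-0.9978701153723082, 0.004811640663870627, -0.06505444612767458, 0.539
[... 271 characters left out ...]
60845561736903, -0.5088470624423831, -0.004425593930036835, 0.45766257232526547], [-0.3214425951247603, 0.550503734228025, -0.7704675831210939, 0.21968230696790528], [0.39448647236291345, -0.6618310249941123, -0.6374638166028774, 0.5633597457387184], [0.0, 0.0, 0.0, 1.0]]
wrist 302.8016811338816 302.8016811338816 323.21753076307107 199.31755156496027 [-0.00553024  0.          0.          0.          0.        ] [[0.44800010267421997, -0.8940326617747332, -0.0012278777929114258, -0.599436627079478], [-0.8554754187943767, -0.42907723637934897, 0.2899215981255051, -0.03754407158466654], [-0.25972623248812376, -0.12883448645858098, -0.9570496117007097, 0.37926535268365125], [0.0, 0.0, 0.0, 1.0]]
```

View pictures.

View pics/top0.png

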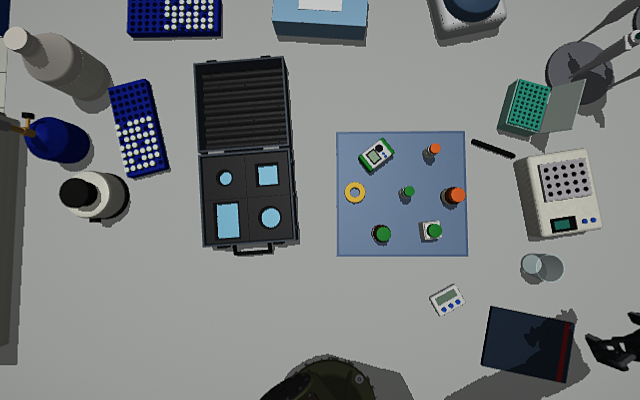

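View pics/side0.png

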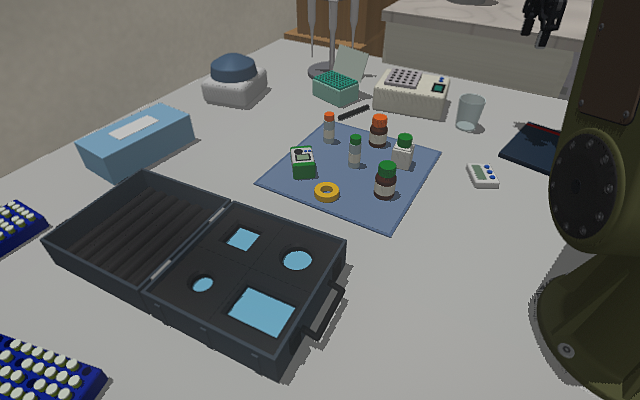

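View pics/wrist0.png

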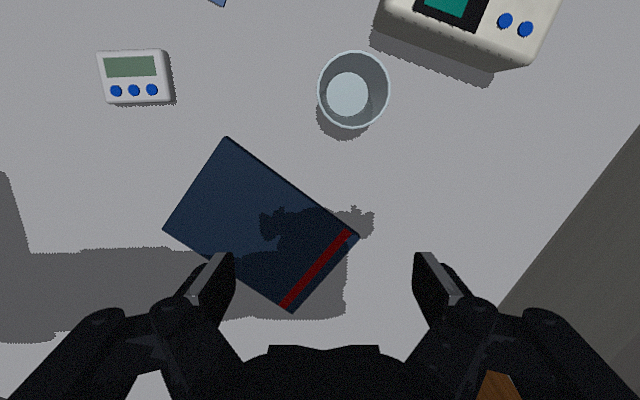

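```bash
cat > h.py <<'E'
from rig import bot
import cv2, numpy as np
Z=dict(amber_green_mid=.042,vial_green_mid=.043,square_green_mid=.042,meter_green_mid=.023,amber_orange_mid=.042,vial_orange_mid=.043,cutout_amber=.040,cutout_vial=.040,cutout_square=.040,cutout_meter=.044)
def ray(p,uv):
    K=np.array([[p["fx"],0,p["cx"]],[0,p["fy"],p["cy"]],[0,0,1]])
    n=cv2.undistortPoints(np.array(uv,float).reshape(-1,1,2),K,np.array(p["D"])).reshape(-1,2)
    T=np.array(p["camera_from_world"]);R=T[:3,:3];c=-R.T@T[:3,3]
    return c,np.c_[n,np.ones(len(n))]@R
def onplane(p,uv,z):
    c,d=ray(p,uv); return c+d*((z-c[2])/d[:,2])[:,None]
def proj(p,X):
    T=np.array(p["camera_from_world"]);K=np.array([[p["fx"],0,p["cx"]],[0,p["fy"],p["cy"]],[0,0,1]])
    return cv2.projectPoints(np.array(X,float).reshape(-1,1,3),cv2.Rodrigues(T[:3,:3])[0],T[:3,3],K,np.array(p["D"]))[0].reshape(-1,2)
def tri(r1,r2):
    (c1,d1),(c2,d2)=r1,r2
    A=np.c_[d1[0],-d2[0]];s=np.linalg.lstsq(A,c2-c1,rcond=None)[0]
    a=c1+s[0]*d1[0];b=c2+s[1]*d2[0];return (a+b)/2,np.linalg.norm(a-b)
E
python3 - <<'E'
from h import *
t=bot.read_camera("top");s=bot.read_camera("side")
for n,z in Z.items():
    R={}
    for k,p in(("t",t),("s",s)):
        r=bot.pinpoint(p,n)
        if r: 
            uv=r[0]["position"][::-1];R[k]=ray(p,uv)
            print(n,k,np.round(uv,1),[round(q["conf"],2) for q in r][:3],np.round(onplane(p,uv,z)[0],4))
        else: print(n,k,"none")
    if len(R)==2: print("   tri",[np.round(x,4) for x in tri(R["t"],R["s"])])
E
```

```text
amber_green_mid t [380.7 232.4] [0.69] [ 0.4417 -0.1285  0.042 ]
amber_green_mid s [381.3 175.9] [0.66] [ 0.4536 -0.1397  0.042 ]
   tri [array([ 0.4453, -0.1256,  0.0543]), np.float64(0.0068)]
vial_green_mid t [403.9 192.5] [0.45] [ 0.5415 -0.1879  0.043 ]
vial_green_mid s [359.2 152.2] [0.75] [ 0.5332 -0.1969  0.043 ]
   tri [array([ 0.5361, -0.1894,  0.0466]), np.float64(0.0112)]
square_green_mid t [428.8 232.1] [0.92] [ 0.4422 -0.2482  0.042 ]
square_green_mid s [403.4 150.8] [0.72] [ 0.4474 -0.2556  0.042 ]
   tri [array([ 0.4435, -0.246 ,  0.0487]), np.float64(0.0024)]
meter_green_mid t [374.8 155.3] [0.6, 0.35] [ 0.64   -0.1184  0.023 ]
meter_green_mid s [300.6 163.6] [0.91] [ 0.6416 -0.1137  0.023 ]
   tri [array([ 0.6421, -0.1178,  0.0202]), np.float64(0.0037)]
amber_orange_mid t [452.9 197.3] [0.89] [ 0.5289 -0.3101  0.042 ]
amber_orange_mid s [379.2 125.7] [0.74] [ 0.5426 -0.3351  0.042 ]
   tri [array([ 0.5293, -0.3032,  0.0614]), np.float64(0.0031)]
vial_orange_mid t [432.  150.9] [0.66, 0.18] [ 0.6467 -0.2604  0.043 ]
vial_orange_mid s [328.7 127.2] [0.76] [ 0.6501 -0.2616  0.043 ]
   tri [array([ 0.6475, -0.2594,  0.0447]), np.float64(0.0025)]
cutout_amber t [270.6 217. ] [0.75, 0.26] [0.4811 0.1491 0.04  ]
cutout_amber s [300.8 264.4] [0.83] [0.4735 0.1492 0.04  ]
   tri [array([0.4782, 0.1481, 0.0364]), np.float64(0.0066)]
cutout_vial t [225.3 177.2] [0.83] [0.5833 0.2665 0.04  ]
cutout_vial s [201.  286.7] [0.88] [0.5844 0.2663 0.04  ]
   tri [array([0.5835, 0.2665, 0.0408]), np.float64(0.0007)]
cutout_square t [268.5 176.8] [0.75] [0.5837 0.1551 0.04  ]
cutout_square s [244.3 237.9] [0.9] [0.5923 0.1492 0.04  ]
   tri [array([0.5841, 0.1546, 0.049 ]), np.float64(0.0036)]
cutout_meter t [225.6 217.2] [0.8] [0.4809 0.2631 0.044 ]
cutout_meter s [263.8 313. ] [0.89] [0.4696 0.2558 0.044 ]
   tri [array([0.4753, 0.2591, 0.0448]), np.float64(0.0133)]
```

jog_arm(commands=[{"grip": 0, "travel": [0, 0, 0], "twist": [0, 8.9, 0]}, {"grip": 0, "travel": [0, 0, 0], "twist": [0, 8.9, 0]}, {"grip": 0, "travel": [0, 0, 0], "twist": [0, 8.83, 0]}, {"grip": 0, "travel": [-0.048, -0.004, 0.033], "twist": [0, 0, 0]}, {"grip": 0, "travel": [-0.048, -0.004, 0.033], "twist": [0, 0, 0]}, {"grip": 0, "travel": [-0.048, -0.004, 0.033], "twist": [0, 0, 0]}, {"grip": 0, "travel": [-0.048, -0.004, 0.033], "twist": [0, 0, 0]}, {"grip": 0, "travel": [-0.048, -0.004, 0.033], "twist": [0, 0, 0]}, {"grip": 0, "travel": [-0.048, -0.004, 0.033], "twist": [0, 0, 0]}, {"grip": 0, "travel": [-0.048, -0.004, 0.033], "twist": [0, 0, 0]}])

```text
time: 2.5
ee_pos: [0.5009, -0.1987, 0.2597]
tcp_rot: [[0.0, 0.001, 1.0], [-1.0, -0.0, 0.0], [0.0, -1.0, 0.001]]
contact_force: [0.1, 0.0, 0.5]
finger_gap: 0.999
```

jog_arm(commands=[{"grip": 0, "travel": [0, 0, 0], "twist": [0, 0, 0]}, {"grip": 0, "travel": [0, 0, 0], "twist": [0, 0, 0]}])

```text
time: 2.75
ee_pos: [0.4997, -0.2004, 0.2592]
tcp_rot: [[0.001, -0.001, 1.0], [-1.0, -0.0, 0.001], [0.0, -1.0, -0.001]]
contact_force: [0.0, -0.3, -0.5]
finger_gap: 0.999
```

```bash
python3 - <<'E'
from h import *
s=bot.sense();print(s["time"],s["ee_pos"],s["joints"],s["tcp_rot"],s["contact_force"])
p=bot.read_camera("wrist");cv2.imwrite("pics/w1.png",p["frame"])
import pickle;pickle.dump(p,open("w1.pkl","wb"))
for n,z in Z.items():
    for r in bot.pinpoint(p,n)[:2]:
        uv=r["position"][::-1];print(n,np.round(uv,1),round(r["conf"],2),np.round(onplane(p,uv,z)[0],4))
E
```

```text
2.75 [ 0.49971794 -0.20041671  0.25917812] [-2.18334938e+01  1.07548631e+01 -8.39353796e+00  7.08704334e+01
 -3.29266545e-02  1.58124979e+02] [[ 7.24994074e-04 -5.18871547e-04  9.99999603e-01]
 [-9.99999653e-01 -4.11200715e-04  7.24780750e-04]
 [ 4.10824484e-04 -9.99999781e-01 -5.19169485e-04]] [ 0.04422761 -0.30735075 -0.47667471]
amber_green_mid [268.9 218.6] 0.56 [ 0.4391 -0.132   0.042 ]
vial_green_mid [317.2 136.3] 0.94 [ 0.5416 -0.1937  0.043 ]
square_green_mid [365.6 208.6] 0.56 [ 0.4525 -0.2539  0.042 ]
meter_green_mid [252.5  48.6] 0.71 [ 0.6379 -0.1203  0.023 ]
amber_orange_mid [418.8 139.8] 0.85 [ 0.5376 -0.3128  0.042 ]
vial_orange_mid [379.4  34.6] 0.78 [ 0.6482 -0.2605  0.043 ]
cutout_amber [ 41.8 187.1] 0.81 [0.4797 0.1479 0.04  ]
cutout_square [ 9.7 96.1] 0.78 [0.5866 0.1561 0.04  ]
```

View pics/w1.png

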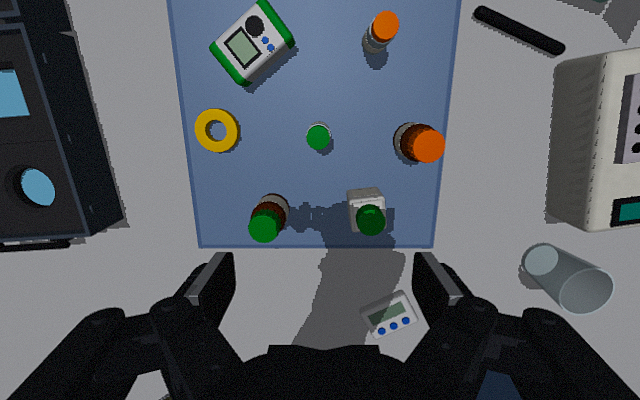

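```bash
cat > fit.py <<'E'
from h import *
from scipy.optimize import minimize
SS=4
def poly(p,X):
    return np.round((cv2.convexHull(proj(p,X).astype(np.float32))+0.5)*SS*16-0).astype(np.int32)
def fill(shape,h):
    m=np.zeros((shape[0]*SS,shape[1]*SS),np.uint8);cv2.fillConvexPoly(m,h,1,shift=4);return m
def circ(x,y,r,z,n=48):
    a=np.linspace(0,2*np.pi,n,endpoint=False);return np.c_[x+r*np.cos(a),y+r*np.sin(a),np.full(n,z)]
def rect(x,y,l,w,yaw,z):
    c,s=np.cos(yaw),np.sin(yaw);q=np.array([[1,1],[-1,1],[-1,-1],[1,-1]])*[l/2,w/2]
    return np.c_[x+q@[c,-s],y+q@[s,c],np.full(4,z)]
def iou(a,b): return (a&b).sum()/max(1,(a|b).sum())
def green(f):
    h=cv2.cvtColor(f,cv2.COLOR_BGR2HSV);return cv2.inRange(h,(50,120,40),(75,255,255))>0
def orange(f):
    h=cv2.cvtColor(f,cv2.COLOR_BGR2HSV);return cv2.inRange(h,(4,170,80),(18,255,255))>0
def blue(f):
    h=cv2.cvtColor(f,cv2.COLOR_BGR2HSV);return cv2.inRange(h,(90,60,140),(110,190,255))>0
def near(p,m,X,r):
    u=proj(p,[X])[0];n,l,st,ce=cv2.connectedComponentsWithStats(m.astype(np.uint8))
    d=[np.hypot(*(ce[i]-u))+(1e4 if st[i,4]<15 else 0) for i in range(1,n)]
    if not d:return None
    i=1+int(np.argmin(d));return (l==i) if d[i-1]<r else None
def up(m): return np.kron(m.astype(np.uint8),np.ones((SS,SS),np.uint8))
def fitcap(p,xy,r,ztop,hcap,base=.0,mk=green,maxpx=30):
    m=near(p,mk(p["frame"]),[xy[0],xy[1],ztop],maxpx)
    if m is None:return None
    M=up(m)
    f=lambda v:1-iou(M,fill(m.shape,poly(p,np.r_[circ(v[0]/100+xy[0],v[1]/100+xy[1],r,ztop),circ(v[0]/100+xy[0],v[1]/100+xy[1],r,ztop-hcap)])))
    c=p0=min(((a,b) for a in np.arange(-2,2.1,.5) for b in np.arange(-2,2.1,.5)),key=f)
    q=minimize(f,c,method="Nelder-Mead",options=dict(initial_simplex=[np.array(c),np.array(c)+[.3,0],np.array(c)+[0,.3]],xatol=.005,fatol=1e-4))
    return xy[0]+q.x[0]/100,xy[1]+q.x[1]/100,1-q.fun
E
python3 - <<'E'
from fit import *
w=bot.read_camera("wrist");t=bot.read_camera("top")
G=dict(amber_green=((.442,-.13),.0175,.081),vial_green=((.541,-.191),.0125,.083),square_green=((.447,-.251),.0165,.081),amber_orange=((.533,-.312),.0175,.081),vial_orange=((.648,-.26),.0125,.083))
for n,(xy,r,z) in G.items():
    for k,p in(("w",w),("t",t)):
        for hc in(.016,.020,.024):
            R=fitcap(p,xy,r,z,hc,mk=green if "green" in n else orange)
            print(n,k,hc,None if R is None else np.round(R,4))
E
```

```text
amber_green w 0.016 [ 0.4421 -0.1319  0.9325]
amber_green w 0.02 [ 0.4418 -0.1318  0.9163]
amber_green w 0.024 [ 0.4417 -0.1318  0.8871]
amber_green t 0.016 [ 0.4409 -0.1295  0.9279]
amber_green t 0.02 [ 0.4407 -0.1295  0.9173]
amber_green t 0.024 [ 0.4408 -0.1301  0.9101]
vial_green w 0.016 [ 0.544  -0.1949  0.9095]
vial_green w 0.02 [ 0.5437 -0.1949  0.9013]
vial_green w 0.024 [ 0.5438 -0.1948  0.8948]
vial_green t 0.016 [ 0.5433 -0.1933  0.8032]
vial_green t 0.02 [ 0.5432 -0.1935  0.7796]
vial_green t 0.024 [ 0.5433 -0.1936  0.7556]
square_green w 0.016 [ 0.4498 -0.2544  0.8644]
square_green w 0.02 [ 0.449  -0.2546  0.8371]
square_green w 0.024 [ 0.4487 -0.2547  0.8078]
square_green t 0.016 [ 0.4483 -0.2518  0.8   ]
square_green t 0.02 [ 0.4482 -0.2522  0.7803]
square_green t 0.024 [ 0.4479 -0.2523  0.755 ]
amber_orange w 0.016 [ 0.5355 -0.311   0.9145]
amber_orange w 0.02 [ 0.5354 -0.3112  0.8964]
amber_orange w 0.024 [ 0.5353 -0.3114  0.8725]
amber_orange t 0.016 None
amber_orange t 0.02 None
amber_orange t 0.024 None
vial_orange w 0.016 [ 0.6482 -0.2592  0.7875]
vial_orange w 0.02 [ 0.6482 -0.2589  0.7623]
vial_orange w 0.024 [ 0.648  -0.2589  0.7396]
vial_orange t 0.016 [ 0.6482 -0.2576  0.7402]
vial_orange t 0.02 [ 0.6482 -0.2579  0.7064]
vial_orange t 0.024 [ 0.6494 -0.2598  0.6772]
```

```bash
cat > case.py <<'E'
from fit import *
KIND={(-1,-1):"amber",(1,1):"vial",(1,-1):"square",(-1,1):"meter"} # (sx,sy)
def centers(v):
    c,s=np.cos(v[2]),np.sin(v[2]);return {k:(v[0]+c*a*.054-s*b*.054,v[1]+s*a*.054+c*b*.054) for (a,b),k in KIND.items()}
def outl(k,xy,yaw,z,e=0):
    x,y=xy
    if k=="amber":return circ(x,y,.025+e,z)
    if k=="vial":return circ(x,y,.017+e,z)
    if k=="square":return rect(x,y,.05+2*e,.05+2*e,yaw,z)
    return rect(x,y,.086+2*e,.056+2*e,yaw,z)
def model(p,v,shape,kinds):
    out=np.zeros((shape[0]*SS,shape[1]*SS),np.uint8)
    for k,xy in centers(v).items():
        if k not in kinds: continue
        zf=.044 if k=="meter" else .040
        out|=fill(shape,poly(p,outl(k,xy,v[2],zf)))&fill(shape,poly(p,outl(k,xy,v[2],.051)))&fill(shape,poly(p,outl(k,xy,v[2],.056,.005)))
    return out
def fitcase(p,v0,kinds=("amber","vial","square","meter")):
    m=np.zeros(p["frame"].shape[:2],bool)
    for k,xy in centers(v0).items():
        if k in kinds:
            q=near(p,blue(p["frame"]),[*xy,.042],25)
            if q is not None:m|=q
    M=up(m)
    f=lambda d:1-iou(M,model(p,np.array(v0)+np.array(d)/100,m.shape,kinds))
    q=minimize(f,[0,0,0],method="Nelder-Mead",options=dict(initial_simplex=[[0,0,0],[.6,0,0],[0,.6,0],[0,0,3]],xatol=.005,fatol=1e-4))
    return np.array(v0)+q.x/100,1-q.fun
E
python3 - <<'E'
from case import *
t=bot.read_camera("top");s=bot.read_camera("side")
v0=[.532,.2085,-.02]
for p in(t,s):
  for yaw in(-.08,0,.08):
    v,q=fitcase(p,[.532,.2085,yaw]);print(np.round(v,4),round(q,3))
  print({k:np.round(x,4) for k,x in centers(v).items()})
w=bot.read_camera("wrist")
for n in("square_green_mid","meter_green_mid"):
  for k,p in(("w",w),("t",t)):
    r=bot.cut_out(p,n)
    if r:
      m=r[0]["mask"].astype(np.uint8);c=max(cv2.findContours(m,0,2)[0],key=cv2.contourArea)
      print(n,k,r[0]["conf"],m.sum(),cv2.minAreaRect(c))
      z=.043 if "meter" in n else .055
      print("   rect world",np.round(onplane(p,cv2.boxPoints(cv2.minAreaRect(c)),z),4).tolist())
f=cv2.resize(w["frame"][0:250,180:460],None,fx=2.8,fy=2.4,interpolation=cv2.INTER_CUBIC);cv2.imwrite("pics/w2.png",f)
E
```

```text
[0.5308 0.2072 0.0671] 0.941
[0.5309 0.2074 0.0687] 0.941
[0.5309 0.2072 0.068 ] 0.941
{'amber': array([0.4807, 0.1497]), 'vial': array([0.5811, 0.2648]), 'square': array([0.5885, 0.157 ]), 'meter': array([0.4734, 0.2574])}
[0.5319 0.206  0.0702] 0.941
[0.5319 0.2059 0.0692] 0.942
[0.5321 0.2061 0.0689] 0.941
{'amber': array([0.4819, 0.1485]), 'vial': array([0.5822, 0.2636]), 'square': array([0.5896, 0.1559]), 'meter': array([0.4745, 0.2562])}
square_green_mid w 0.6 1705 ((366.2762451171875, 211.42022705078125), (48.405548095703125, 38.924049377441406), 86.42366790771484)
   rect world [[0.4823, -0.2268, 0.055], [0.4852, -0.2726, 0.055], [0.4234, -0.28, 0.055], [0.4202, -0.2318, 0.055]]
square_green_mid t 0.85 390 ((429.5, 230.0), (18.0, 23.0), 90.0)
   rect world [[0.47, -0.219, 0.055], [0.4698, -0.2753, 0.055], [0.4257, -0.2743, 0.055], [0.4258, -0.2181, 0.055]]
meter_green_mid w 0.85 4241 ((252.90756225585938, 42.872779846191406), (58.294456481933594, 78.84899139404297), 49.236392974853516)
   rect world [[0.6371, -0.0723, 0.043], [0.6852, -0.1393, 0.043], [0.6441, -0.1777, 0.043], [0.5922, -0.1099, 0.043]]
meter_green_mid t 0.85 653 ((375.15380859375, 155.2692413330078), (20.260038375854492, 33.065086364746094), 52.12501525878906)
   rect world [[0.6315, -0.0681, 0.043], [0.6831, -0.1349, 0.043], [0.6417, -0.1657, 0.043], [0.5904, -0.0991, 0.043]]
```

View pics/w2.png

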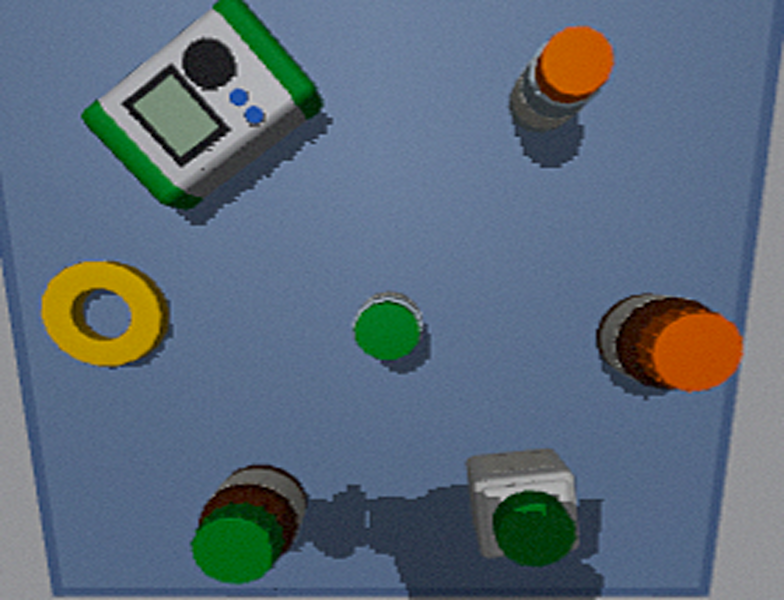

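jog_arm(commands=[{"grip": 0, "travel": [0, 0, 0], "twist": [0, -10, 0]}, {"grip": 0, "travel": [0, 0, 0], "twist": [0, -10, 0]}, {"grip": 0, "travel": [0, 0, 0], "twist": [0, -10, 0]}, {"grip": 0, "travel": [0, 0, 0], "twist": [0, -10, 0]}, {"grip": 0, "travel": [0, 0, 0], "twist": [0, -10, 0]}, {"grip": 0, "travel": [0, 0, 0], "twist": [0, -10, 0]}, {"grip": 0, "travel": [0, 0, 0], "twist": [0, -10, 0]}, {"grip": 0, "travel": [0, 0, 0], "twist": [0, -10, 0]}, {"grip": 0, "travel": [0, 0, 0], "twist": [0, -10, 0]}])

```text
time: 4.88
ee_pos: [0.5, -0.2003, 0.2593]
tcp_rot: [[1.0, -0.0, -0.006], [0.006, -0.0, 1.0], [-0.0, -1.0, -0.0]]
contact_force: [0.4, 0.3, 0.4]
finger_gap: 0.998
```

jog_arm(commands=[{"grip": 0, "travel": [-0.0195, 0.036, 0.0231], "twist": [0, 0, 0]}, {"grip": 0, "travel": [-0.0195, 0.036, 0.0231], "twist": [0, 0, 0]}, {"grip": 0, "travel": [-0.0195, 0.036, 0.0231], "twist": [0, 0, 0]}, {"grip": 0, "travel": [0, 0, 0], "twist": [0, 0, 0]}, {"grip": 0, "travel": [0, 0, 0], "twist": [0, 0, 0]}])

```text
time: 5.5
ee_pos: [0.4425, -0.1314, 0.1521]
tcp_rot: [[1.0, 0.002, -0.0], [0.0, -0.001, 1.0], [0.002, -1.0, -0.001]]
contact_force: [-0.6, -0.6, -0.5]
finger_gap: 0.998
```

```bash
python3 - <<'E'
from case import *
s=bot.sense();print(s["time"],s["ee_pos"],s["joints"],s["tcp_rot"])
p=bot.read_camera("wrist");cv2.imwrite("pics/w3.png",p["frame"])
print(fitcap(p,(.4415,-.131),.0175,.081,.016,maxpx=60))
E
```

```text
5.5 [ 0.44250482 -0.13139992  0.15211809] [-1.65317609e+01  5.96280942e+00 -2.84215112e+01  5.55154737e+01
 -9.48791534e-03  7.34509217e+01] [[ 9.99998627e-01  1.62950278e-03 -3.01565744e-04]
 [ 3.02635686e-04 -6.56399307e-04  9.99999739e-01]
 [ 1.62930440e-03 -9.99998457e-01 -6.56891552e-04]]
(np.float64(0.4407108512595296), np.float64(-0.1302857342325151), np.float64(0.9590300446339352))
```

View pics/w3.png

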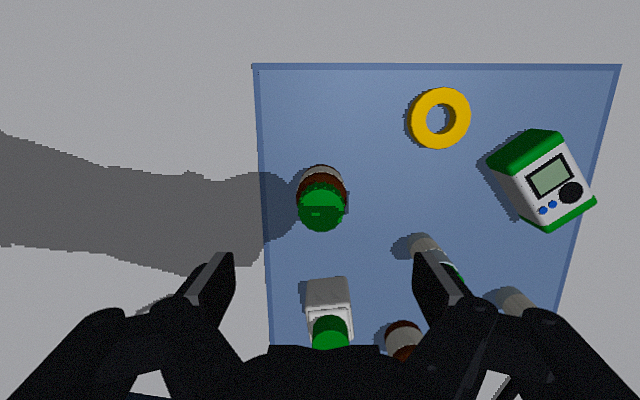

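jog_arm(commands=[{"grip": 0, "travel": [-0.0015, 0.04, 0.001], "twist": [0, 0, 0]}, {"grip": 0, "travel": [0, 0.04, 0], "twist": [0, 0, 0]}, {"grip": 0, "travel": [0, 0.03, 0], "twist": [0, 0, 0]}, {"grip": 0, "travel": [0, 0.02, 0], "twist": [0, 0, 0]}, {"grip": 0, "travel": [0, 0, 0], "twist": [0, 0, 0]}, {"grip": 0, "travel": [0, 0, 0], "twist": [0, 0, 0]}])

```text
time: 6.3
ee_pos: [0.4416, -0.1308, 0.0226]
tcp_rot: [[1.0, 0.002, 0.0], [-0.0, -0.001, 1.0], [0.002, -1.0, -0.001]]
contact_force: [0.0, 0.6, 0.4]
finger_gap: 1.004
```

jog_arm(commands=[{"grip": 255, "travel": [0, 0, 0], "twist": [0, 0, 0]}, {"grip": 255, "travel": [0, 0, 0], "twist": [0, 0, 0]}, {"grip": 255, "travel": [0, 0, 0], "twist": [0, 0, 0]}, {"grip": 255, "travel": [0, 0, 0], "twist": [0, 0, 0]}, {"grip": 255, "travel": [0, 0, 0], "twist": [0, 0, 0]}, {"grip": 255, "travel": [0, 0, 0], "twist": [0, 0, 0]}, {"grip": 255, "travel": [0, 0, 0], "twist": [0, 0, 0]}, {"grip": 255, "travel": [0, 0, 0], "twist": [0, 0, 0]}], grip_force=40)

```text
time: 7.3
ee_pos: [0.4405, -0.1302, 0.0222]
tcp_rot: [[1.0, 0.001, -0.0], [0.0, -0.0, 1.0], [0.001, -1.0, -0.0]]
contact_force: [-1.5, 0.7, 5.6]
finger_gap: 0.505
```

jog_arm(commands=[{"grip": 255, "travel": [0, -0.02, 0], "twist": [0, 0, 0]}, {"grip": 255, "travel": [0, -0.04, 0], "twist": [0, 0, 0]}, {"grip": 255, "travel": [0, -0.058, 0], "twist": [0, 0, 0]}, {"grip": 255, "travel": [0.004, 0, 0.025], "twist": [0, 0, 0]}, {"grip": 255, "travel": [0.007, 0, 0.05], "twist": [0, 0, 0]}, {"grip": 255, "travel": [0.008, 0, 0.056], "twist": [0, 0, 0]}, {"grip": 255, "travel": [0.008, 0, 0.056], "twist": [0, 0, 0]}, {"grip": 255, "travel": [0.008, 0, 0.056], "twist": [0, 0, 0]}, {"grip": 255, "travel": [0.0055, 0, 0.036], "twist": [0, 0, 0]}, {"grip": 255, "travel": [0, 0, 0], "twist": [0, 0, 0]}])

```text
time: 8.55
ee_pos: [0.4806, 0.1513, 0.1393]
tcp_rot: [[1.0, 0.0, -0.004], [0.004, 0.001, 1.0], [0.0, -1.0, 0.001]]
contact_force: [-0.8, -1.4, -1.2]
finger_gap: 0.5
```

jog_arm(commands=[{"grip": 255, "travel": [0, 0, 0], "twist": [0, 0, 0]}, {"grip": 255, "travel": [0, 0, 0], "twist": [0, 0, 0]}])

```text
time: 8.8
ee_pos: [0.4801, 0.1479, 0.1392]
tcp_rot: [[1.0, -0.0, 0.001], [-0.001, -0.0, 1.0], [-0.0, -1.0, -0.0]]
contact_force: [0.3, -0.6, -1.0]
finger_gap: 0.499
```

```bash
python3 - <<'E'
from case import *
s=bot.sense();print(s["time"],s["ee_pos"],s["joints"],s["finger_gap"])
p=bot.read_camera("wrist");t=bot.read_camera("top");q=bot.read_camera("side");cv2.imwrite("pics/w4.png",p["frame"]);cv2.imwrite("pics/s4.png",q["frame"])
v0=[.5313,.2067,.0687]
for k in (("vial","square","meter"),("vial","square","meter","amber")):
    v,i=fitcase(p,v0,k);print(np.round(v,4),i,{k:np.round(x,4) for k,x in centers(v).items()})
x,y,z=s["ee_pos"]
for h in(p,t,q):print(fitcap(h,(x,y),.0175,z-.019+.078,.016,maxpx=60))
E
```

```text
8.8 [0.48010794 0.14791825 0.13923901] [ 1.71320817e+01  1.09335014e+01 -2.43323442e+01  5.47636392e+01
 -1.26684241e-02  1.07209510e+02] 0.4993812305071916
[0.5312 0.2061 0.0717] 0.9660481658705423 {'amber': array([0.4812, 0.1484]), 'vial': array([0.5812, 0.2639]), 'square': array([0.5889, 0.1561]), 'meter': array([0.4735, 0.2561])}
[0.5313 0.2061 0.0711] 0.9308619223135809 {'amber': array([0.4812, 0.1484]), 'vial': array([0.5813, 0.2638]), 'square': array([0.589 , 0.1561]), 'meter': array([0.4736, 0.2561])}
(np.float64(0.4801289745277116), np.float64(0.15002194572327113), np.float64(0.7559506681745485))
None
(np.float64(0.48040881618916487), np.float64(0.15189420736668086), np.float64(0.6316267453740493))
```

View pics/w4.png

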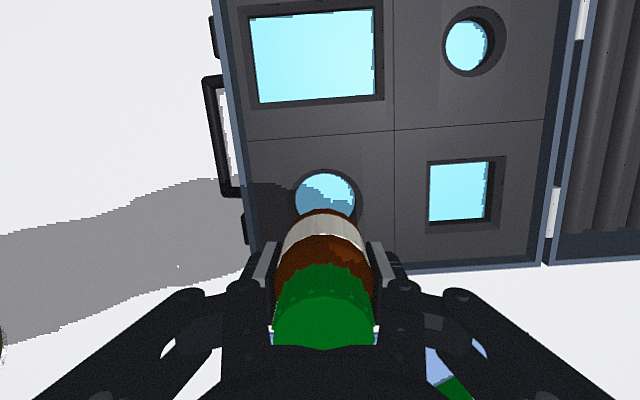

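View pics/s4.png

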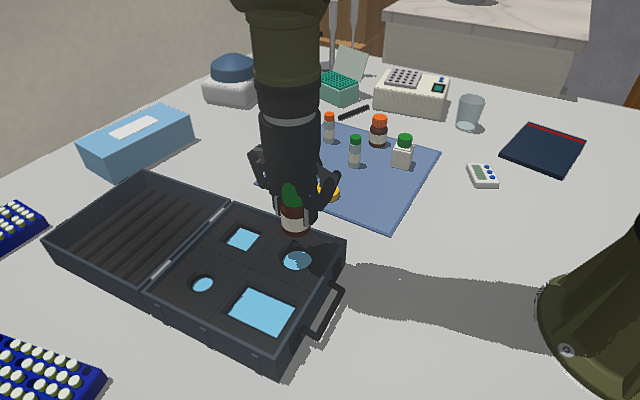

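jog_arm(commands=[{"grip": 255, "travel": [0.001, 0.03, 0.0007], "twist": [0, 0, 0]}, {"grip": 255, "travel": [0, 0.02, 0], "twist": [0, 0, 0]}, {"grip": 255, "travel": [0, 0.01, 0], "twist": [0, 0, 0]}, {"grip": 255, "travel": [0, 0.007, 0], "twist": [0, 0, 0]}, {"grip": 255, "travel": [0, 0.006, 0], "twist": [0, 0, 0]}, {"grip": 255, "travel": [0, 0.005, 0], "twist": [0, 0, 0]}, {"grip": 255, "travel": [0, 0, 0], "twist": [0, 0, 0]}, {"grip": 255, "travel": [0, 0, 0], "twist": [0, 0, 0]}])

```text
time: 9.95
ee_pos: [0.4816, 0.1498, 0.0616]
tcp_rot: [[1.0, 0.0, -0.0], [0.0, 0.0, 1.0], [0.0, -1.0, 0.0]]
contact_force: [0.5, 0.1, -1.7]
finger_gap: 0.499
```

jog_arm(commands=[{"grip": 255, "travel": [0, 0.0015, 0], "twist": [0, 0, 0]}, {"grip": 255, "travel": [0, 0, 0], "twist": [0, 0, 0]}, {"grip": 255, "travel": [0, 0.001, 0], "twist": [0, 0, 0]}, {"grip": 255, "travel": [0, 0, 0], "twist": [0, 0, 0]}])

```text
time: 10.45
ee_pos: [0.4816, 0.1497, 0.0592]
tcp_rot: [[1.0, 0.0, 0.0], [-0.0, 0.0, 1.0], [0.0, -1.0, 0.0]]
contact_force: [-1.4, 0.2, 2.9]
finger_gap: 0.499
```

jog_arm(commands=[{"grip": 110, "travel": [0, 0, 0], "twist": [0, 0, 0]}, {"grip": 90, "travel": [0, 0, 0], "twist": [0, 0, 0]}, {"grip": 80, "travel": [0, 0, 0], "twist": [0, 0, 0]}, {"grip": 80, "travel": [0, 0, 0], "twist": [0, 0, 0]}, {"grip": 80, "travel": [0, -0.02, 0], "twist": [0, 0, 0]}, {"grip": 80, "travel": [0, -0.04, 0], "twist": [0, 0, 0]}, {"grip": 80, "travel": [0, -0.04, 0], "twist": [0, 0, 0]}, {"grip": 80, "travel": [0, 0, 0], "twist": [0, 0, 0]}, {"grip": 80, "travel": [0, 0, 0], "twist": [0, 0, 0]}])

```text
time: 11.58
ee_pos: [0.4812, 0.1496, 0.1584]
tcp_rot: [[1.0, -0.0, 0.0], [-0.0, -0.0, 1.0], [-0.0, -1.0, -0.0]]
contact_force: [-0.8, 0.1, 0.1]
finger_gap: 0.687
```

```bash
python3 - <<'E'
from case import *
s=bot.sense();print(s["time"],s["ee_pos"],s["finger_gap"])
p=bot.read_camera("wrist");q=bot.read_camera("side");cv2.imwrite("pics/w5.png",p["frame"]);cv2.imwrite("pics/s5.png",q["frame"])
for h in(p,q):print(fitcap(h,(.481,.149),.0175,.118,.016,maxpx=60))
E
```

```text
11.575 [0.48123789 0.1495743  0.15844695] 0.6867043858555103
(np.float64(0.48147981920838356), np.float64(0.14930026753246783), np.float64(0.9677290138447288))
(np.float64(0.48094323086738583), np.float64(0.1502741333246231), np.float64(0.937753036437247))
```

View pics/s5.png

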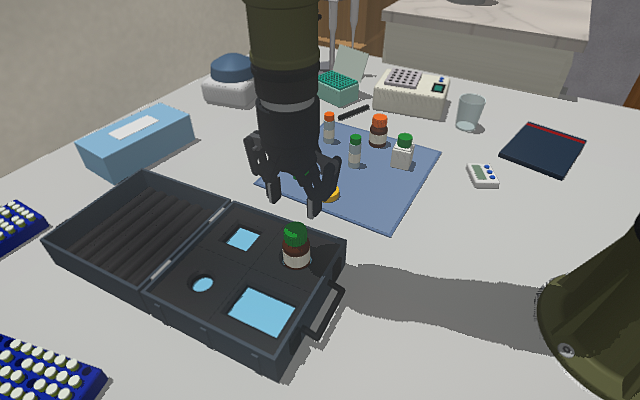

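jog_arm(commands=[{"grip": 80, "travel": [0.009, 0, -0.049], "twist": [0, 0, 0]}, {"grip": 80, "travel": [0.009, 0, -0.049], "twist": [0, 0, 0]}, {"grip": 80, "travel": [0.009, 0, -0.049], "twist": [0, 0, 0]}, {"grip": 80, "travel": [0.009, 0, -0.049], "twist": [0, 0, 0]}, {"grip": 80, "travel": [0.009, 0, -0.049], "twist": [0, 0, 0]}, {"grip": 80, "travel": [0.009, 0, -0.049], "twist": [0, 0, 0]}, {"grip": 80, "travel": [0.0085, 0, -0.049], "twist": [0, 0, 0]}, {"grip": 80, "travel": [0, 0, 0], "twist": [0, 0, 0]}, {"grip": 80, "travel": [0, 0, 0], "twist": [0, 0, 0]}])

```text
time: 12.8
ee_pos: [0.5429, -0.1929, 0.1575]
tcp_rot: [[1.0, -0.002, 0.001], [-0.001, 0.001, 1.0], [-0.002, -1.0, 0.001]]
contact_force: [-0.3, -0.4, 0.6]
finger_gap: 0.685
```

```bash
python3 - <<'E'
from case import *
s=bot.sense();print(s["time"],s["ee_pos"],s["finger_gap"])
p=bot.read_camera("wrist");cv2.imwrite("pics/w6.png",p["frame"])
print(fitcap(p,(.5437,-.194),.0125,.083,.016,maxpx=60))
print(fitcap(p,(.449,-.2535),.0165,.081,.016,maxpx=60))
E
```

```text
12.8 [ 0.54294419 -0.19286954  0.15751006] 0.6850920039468299
(np.float64(0.5435449897766113), np.float64(-0.19482755088806153), np.float64(0.8771884984025559))
(np.float64(0.4489745891094208), np.float64(-0.25265478157997134), np.float64(0.6385338118472519))
```

View pics/w6.png

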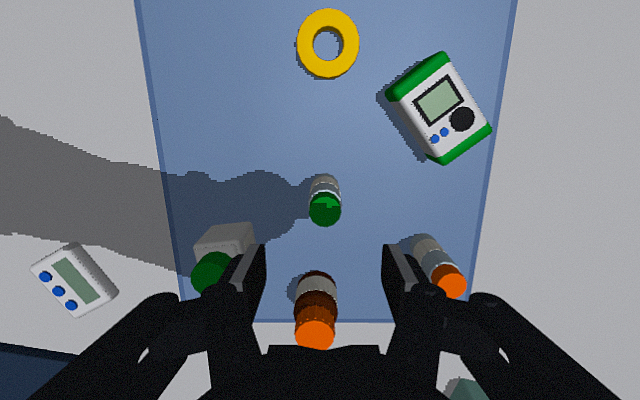

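jog_arm(commands=[{"grip": 80, "travel": [0.0005, 0.05, -0.0017], "twist": [0, 0, 0]}, {"grip": 80, "travel": [0, 0.045, 0], "twist": [0, 0, 0]}, {"grip": 80, "travel": [0, 0.0385, 0], "twist": [0, 0, 0]}, {"grip": 80, "travel": [0, 0, 0], "twist": [0, 0, 0]}, {"grip": 80, "travel": [0, 0, 0], "twist": [0, 0, 0]}, {"grip": 255, "travel": [0, 0, 0], "twist": [0, 0, 0]}, {"grip": 255, "travel": [0, 0, 0], "twist": [0, 0, 0]}, {"grip": 255, "travel": [0, 0, 0], "twist": [0, 0, 0]}, {"grip": 255, "travel": [0, 0, 0], "twist": [0, 0, 0]}, {"grip": 255, "travel": [0, 0, 0], "twist": [0, 0, 0]}], grip_force=30)

```text
time: 14.1
ee_pos: [0.5457, -0.1954, 0.0271]
tcp_rot: [[1.0, 0.003, 0.0], [-0.0, -0.001, 1.0], [0.003, -1.0, -0.001]]
contact_force: [-1.2, 0.1, 8.4]
finger_gap: 0.323
```

jog_arm(commands=[{"grip": 255, "travel": [0, 0, 0], "twist": [0, 0, 0]}, {"grip": 255, "travel": [0, 0, 0], "twist": [0, 0, 0]}, {"grip": 255, "travel": [0, 0, 0], "twist": [0, 0, 0]}])

```text
time: 14.48
ee_pos: [0.5457, -0.1954, 0.0271]
tcp_rot: [[1.0, 0.003, 0.0], [-0.0, -0.001, 1.0], [0.003, -1.0, -0.001]]
contact_force: [-2.2, 0.8, 8.0]
finger_gap: 0.317
```

jog_arm(commands=[{"grip": 255, "travel": [0, -0.02, 0], "twist": [0, 0, 0]}, {"grip": 255, "travel": [0, -0.04, 0], "twist": [0, 0, 0]}, {"grip": 255, "travel": [0, -0.058, 0], "twist": [0, 0, 0]}, {"grip": 255, "travel": [0.002, 0, 0.025], "twist": [0, 0, 0]}, {"grip": 255, "travel": [0.004, 0, 0.05], "twist": [0, 0, 0]}, {"grip": 255, "travel": [0.004, 0, 0.056], "twist": [0, 0, 0]}, {"grip": 255, "travel": [0.005, 0, 0.056], "twist": [0, 0, 0]}, {"grip": 255, "travel": [0.005, 0, 0.056], "twist": [0, 0, 0]}, {"grip": 255, "travel": [0.005, 0, 0.056], "twist": [0, 0, 0]}, {"grip": 255, "travel": [0.005, 0, 0.056], "twist": [0, 0, 0]}])

```text
time: 15.72
ee_pos: [0.5747, 0.1617, 0.144]
tcp_rot: [[1.0, 0.001, 0.0], [-0.0, 0.0, 1.0], [0.001, -1.0, 0.0]]
contact_force: [1.6, -0.6, -0.5]
finger_gap: 0.319
```

jog_arm(commands=[{"grip": 255, "travel": [0.005, 0, 0.056], "twist": [0, 0, 0]}, {"grip": 255, "travel": [0.002, 0, 0.047], "twist": [0, 0, 0]}, {"grip": 255, "travel": [0, 0, 0], "twist": [0, 0, 0]}, {"grip": 255, "travel": [0, 0, 0], "twist": [0, 0, 0]}, {"grip": 255, "travel": [0, 0, 0], "twist": [0, 0, 0]}])

```text
time: 16.35
ee_pos: [0.5814, 0.2616, 0.1435]
tcp_rot: [[1.0, -0.0, 0.002], [-0.002, -0.0, 1.0], [-0.0, -1.0, -0.0]]
contact_force: [-0.2, -0.6, -0.3]
finger_gap: 0.318
```

```bash
python3 - <<'E'
from case import *
s=bot.sense();print(s["time"],s["ee_pos"],s["finger_gap"],s["tcp_rot"][2])
p=bot.read_camera("wrist");q=bot.read_camera("side");cv2.imwrite("pics/w7.png",p["frame"]);cv2.imwrite("pics/s7.png",q["frame"])
x,y,z=s["ee_pos"]
for h in(p,q):
  for dz in(.018,.021,.024):print(fitcap(h,(x,y),.0125,z-dz+.080,.016,maxpx=80))
E
```

```text
16.35 [0.58143804 0.26163577 0.14346477] 0.3181116430160604 [-1.30362806e-04 -9.99999945e-01 -3.05923857e-04]
(np.float64(0.5814785073790469), np.float64(0.2653707833838456), np.float64(0.7542729668551182))
(np.float64(0.5814288171324649), np.float64(0.26354658370733197), np.float64(0.8053758669811542))
(np.float64(0.5813585732970157), np.float64(0.26190548187017376), np.float64(0.8571854798607658))
(np.float64(0.5778005288634219), np.float64(0.26581948333501754), np.float64(0.25778194900672613))
(np.float64(0.5802551797423282), np.float64(0.2648929696631425), np.float64(0.2617119263141179))
(np.float64(0.5843465531859316), np.float64(0.26298551994085245), np.float64(0.26658039469427375))
```

View pics/w7.png

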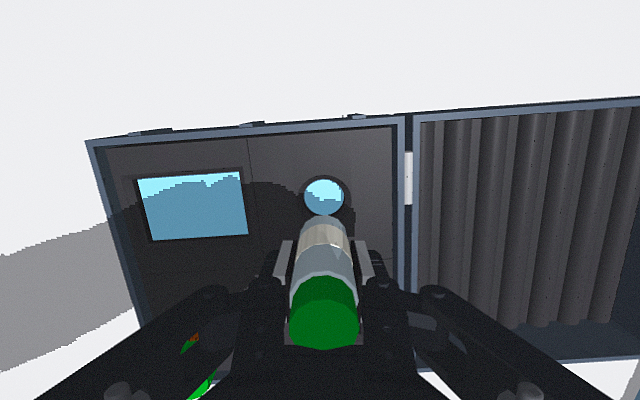

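View pics/s7.png

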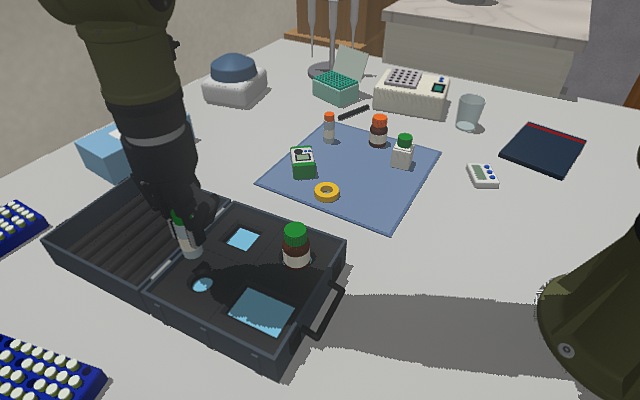

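jog_arm(commands=[{"grip": 255, "travel": [0, 0.025, 0.0022], "twist": [0, 0, 0]}, {"grip": 255, "travel": [0, 0.02, 0], "twist": [0, 0, 0]}, {"grip": 255, "travel": [0, 0.01, 0], "twist": [0, 0, 0]}, {"grip": 255, "travel": [0, 0.008, 0], "twist": [0, 0, 0]}, {"grip": 255, "travel": [0, 0.007, 0], "twist": [0, 0, 0]}, {"grip": 255, "travel": [0, 0.006, 0], "twist": [0, 0, 0]}, {"grip": 255, "travel": [0, 0, 0], "twist": [0, 0, 0]}, {"grip": 255, "travel": [0, 0, 0], "twist": [0, 0, 0]}])

```text
time: 17.45
ee_pos: [0.5817, 0.2653, 0.0676]
tcp_rot: [[1.0, 0.0, -0.0], [0.0, 0.0, 1.0], [0.0, -1.0, 0.0]]
contact_force: [-0.7, -0.6, -0.1]
finger_gap: 0.321
```

jog_arm(commands=[{"grip": 255, "travel": [0, 0.002, -0.0005], "twist": [0, 0, 0]}, {"grip": 255, "travel": [0, 0.001, 0], "twist": [0, 0, 0]}, {"grip": 255, "travel": [0, 0.001, 0], "twist": [0, 0, 0]}, {"grip": 255, "travel": [0, 0, 0], "twist": [0, 0, 0]}, {"grip": 255, "travel": [0, 0, 0], "twist": [0, 0, 0]}])

```text
time: 18.08
ee_pos: [0.5815, 0.2647, 0.0642]
tcp_rot: [[1.0, 0.0, -0.0], [0.0, 0.0, 1.0], [0.0, -1.0, 0.0]]
contact_force: [-2.9, -1.1, 5.4]
finger_gap: 0.317
```

jog_arm(commands=[{"grip": 165, "travel": [0, 0, 0], "twist": [0, 0, 0]}, {"grip": 150, "travel": [0, 0, 0], "twist": [0, 0, 0]}, {"grip": 135, "travel": [0, 0, 0], "twist": [0, 0, 0]}, {"grip": 135, "travel": [0, 0, 0], "twist": [0, 0, 0]}, {"grip": 135, "travel": [0, -0.02, 0], "twist": [0, 0, 0]}, {"grip": 135, "travel": [0, -0.04, 0], "twist": [0, 0, 0]}, {"grip": 135, "travel": [0, -0.04, 0], "twist": [0, 0, 0]}, {"grip": 60, "travel": [0, 0, 0], "twist": [0, 0, 0]}, {"grip": 60, "travel": [0, 0, 0], "twist": [0, 0, 0]}])

```text
time: 19.2
ee_pos: [0.5812, 0.2646, 0.1628]
tcp_rot: [[1.0, -0.0, -0.0], [0.0, -0.0, 1.0], [-0.0, -1.0, -0.0]]
contact_force: [-0.3, 0.1, 0.0]
finger_gap: 0.765
```

```bash
python3 - <<'E'
from case import *
s=bot.sense();print(s["time"],s["ee_pos"],s["finger_gap"])
p=bot.read_camera("wrist");q=bot.read_camera("side");cv2.imwrite("pics/w8.png",p["frame"]);cv2.imwrite("pics/s8.png",q["frame"])
for h in(p,q):print(fitcap(h,(.5812,.264),.0125,.120,.016,maxpx=60))
E
```

```text
19.2 [0.58117692 0.26455836 0.16284511] 0.7648454078547605
(np.float64(0.5812748568382115), np.float64(0.26494051800761376), np.float64(0.9243721461187214))
(np.float64(0.5834434908002616), np.float64(0.26504558777064086), np.float64(0.8850354474037172))
```

View pics/s8.png

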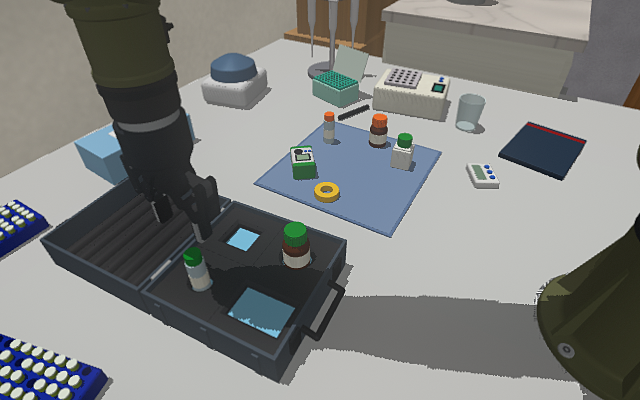

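jog_arm(commands=[{"grip": 40, "travel": [-0.0132, 0, -0.0518], "twist": [0, 0, 0]}, {"grip": 40, "travel": [-0.0132, 0, -0.0518], "twist": [0, 0, 0]}, {"grip": 40, "travel": [-0.0132, 0, -0.0518], "twist": [0, 0, 0]}, {"grip": 40, "travel": [-0.0132, 0, -0.0518], "twist": [0, 0, 0]}, {"grip": 40, "travel": [-0.0132, 0, -0.0518], "twist": [0, 0, 0]}, {"grip": 40, "travel": [-0.0132, 0, -0.0518], "twist": [0, 0, 0]}, {"grip": 40, "travel": [-0.0132, 0, -0.0518], "twist": [0, 0, 0]}, {"grip": 40, "travel": [-0.0132, 0, -0.0518], "twist": [0, 0, 0]}, {"grip": 40, "travel": [-0.0132, 0, -0.0518], "twist": [0, 0, 0]}, {"grip": 40, "travel": [-0.0132, 0, -0.0518], "twist": [0, 0, 0]}])

```text
time: 20.55
ee_pos: [0.4481, -0.2546, 0.1621]
tcp_rot: [[1.0, -0.002, 0.0], [-0.0, 0.001, 1.0], [-0.002, -1.0, 0.001]]
contact_force: [0.8, -0.7, 0.1]
finger_gap: 0.84
```

jog_arm(commands=[{"grip": 40, "travel": [0, 0, 0], "twist": [0, 0, 0]}, {"grip": 40, "travel": [0, 0, 0], "twist": [0, 0, 0]}])

```text
time: 20.8
ee_pos: [0.4487, -0.2528, 0.1623]
tcp_rot: [[1.0, -0.002, 0.001], [-0.001, 0.001, 1.0], [-0.002, -1.0, 0.001]]
contact_force: [0.6, 0.9, 0.7]
finger_gap: 0.843
```

```bash
python3 - <<'E'
from case import *
s=bot.sense();print(s["time"],s["ee_pos"],s["finger_gap"])
p=bot.read_camera("wrist")
c=fitcap(p,(.449,-.253),.0165,.081,.016,maxpx=60);print(c)
u=proj(p,[[c[0],c[1],.05]])[0].astype(int);print(u)
a=p["frame"][max(0,u[1]-75):u[1]+75,u[0]-100:u[0]+100]
cv2.imwrite("pics/w9.png",cv2.resize(a,None,fx=4,fy=4,interpolation=cv2.INTER_CUBIC));cv2.imwrite("pics/w9f.png",p["frame"])
r=bot.cut_out(p,"square_green_mid")
if r:
    m=r[0]["mask"];m0=m;print(r[0]["conf"],m.sum(),r[0]["rect"])
    best=None;M=up(m)
    def f(v):
        x,y,w=v[0]/100+.449,v[1]/100-.253,v[2]/10
        o=fill(m.shape,poly(p,np.r_[rect(x,y,.044,.044,w,.003),rect(x,y,.044,.044,w,.055)]))|fill(m.shape,poly(p,np.r_[circ(x,y,.0165,.060),circ(x,y,.0165,.081)]))
        return 1-iou(M,o)
    for w0 in(-3,0,3):
        q=minimize(f,[0,0,w0],method="Nelder-Mead",options=dict(initial_simplex=[[0,0,w0],[.3,0,w0],[0,.3,w0],[0,0,w0+1]],fatol=1e-4,xatol=.005));print(q.x,1-q.fun,"yaw deg",np.degrees(q.x[2]/10))
E
```

```text
20.8 [ 0.44873129 -0.25278265  0.16230512] 0.843229496708918
(np.float64(0.4485487823486328), np.float64(-0.2543103942871094), np.float64(0.9165745177540239))
[323 197]
0.58 2946 [296.7, 163.3, 351.4, 230.1]
[-0.02398511 -0.15713088  1.30371701] 0.9380649014533148 yaw deg 7.469748261268161
[-0.02731527 -0.14155887  1.33959481] 0.937822286817847 yaw deg 7.675312887242972
[-0.02516377 -0.15570715  1.28346429] 0.9380275521579869 yaw deg 7.353708701320973
```

View pics/w9.png

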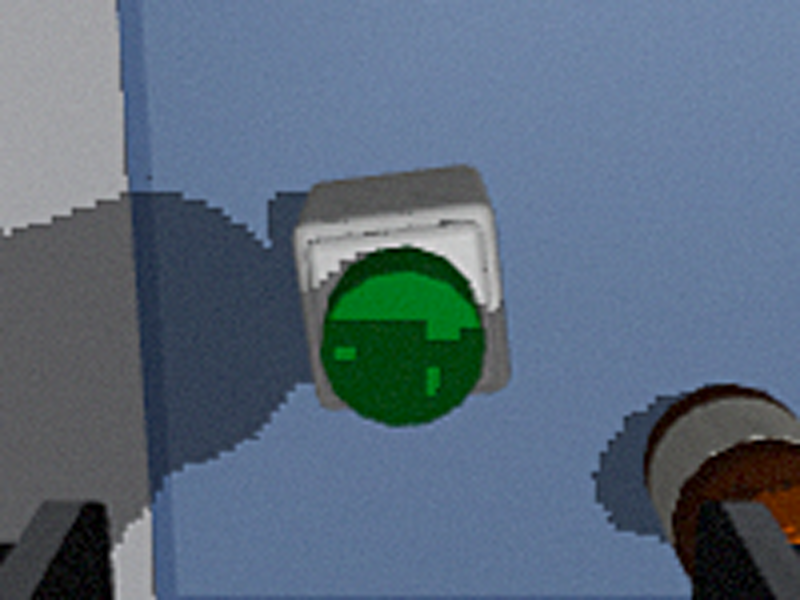

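jog_arm(commands=[{"grip": 40, "travel": [0, 0.02, -0.0017], "twist": [0, -7.4, 0]}, {"grip": 40, "travel": [0, 0.045, 0], "twist": [0, 0, 0]}, {"grip": 40, "travel": [0, 0.045, 0], "twist": [0, 0, 0]}, {"grip": 40, "travel": [0, 0.03, 0], "twist": [0, 0, 0]}, {"grip": 40, "travel": [0, 0, 0], "twist": [0, 0, 0]}, {"grip": 40, "travel": [0, 0, 0], "twist": [0, 0, 0]}, {"grip": 255, "travel": [0, 0, 0], "twist": [0, 0, 0]}, {"grip": 255, "travel": [0, 0, 0], "twist": [0, 0, 0]}, {"grip": 255, "travel": [0, 0, 0], "twist": [0, 0, 0]}, {"grip": 255, "travel": [0, 0, 0], "twist": [0, 0, 0]}], grip_force=40)

```text
time: 22.15
ee_pos: [0.4507, -0.2556, 0.0248]
tcp_rot: [[0.992, 0.003, -0.129], [0.129, -0.001, 0.992], [0.002, -1.0, -0.001]]
contact_force: [0.7, 0.5, 7.2]
finger_gap: 0.506
```

jog_arm(commands=[{"grip": 255, "travel": [0, 0, 0], "twist": [0, 0, 0]}, {"grip": 255, "travel": [0, 0, 0], "twist": [0, 0, 0]}, {"grip": 255, "travel": [0, 0, 0], "twist": [0, 0, 0]}])

```text
time: 22.52
ee_pos: [0.4507, -0.2556, 0.0248]
tcp_rot: [[0.992, 0.003, -0.129], [0.129, -0.001, 0.992], [0.002, -1.0, -0.001]]
contact_force: [0.3, 2.0, 6.7]
finger_gap: 0.504
```

jog_arm(commands=[{"grip": 255, "travel": [0, -0.02, 0], "twist": [0, 0, 0]}, {"grip": 255, "travel": [0, -0.04, 0], "twist": [0, 0, 0]}, {"grip": 255, "travel": [0, -0.06, 0], "twist": [0, 3.3, 0]}, {"grip": 255, "travel": [0.01, 0, 0.025], "twist": [0, 0, 0]}, {"grip": 255, "travel": [0.021, 0, 0.05], "twist": [0, 0, 0]}, {"grip": 255, "travel": [0.0225, 0, 0.055], "twist": [0, 0, 0]}, {"grip": 255, "travel": [0.0225, 0, 0.055], "twist": [0, 0, 0]}, {"grip": 255, "travel": [0.0225, 0, 0.055], "twist": [0, 0, 0]}, {"grip": 255, "travel": [0.0225, 0, 0.055], "twist": [0, 0, 0]}, {"grip": 255, "travel": [0.0225, 0, 0.055], "twist": [0, 0, 0]}])

```text
time: 23.78
ee_pos: [0.568, 0.1062, 0.1439]
tcp_rot: [[0.997, 0.001, -0.071], [0.071, -0.0, 0.997], [0.001, -1.0, -0.0]]
contact_force: [0.4, -0.2, -0.6]
finger_gap: 0.508
```

jog_arm(commands=[{"grip": 255, "travel": [0.0225, 0, 0.05], "twist": [0, 0, 0]}, {"grip": 255, "travel": [0, 0, 0], "twist": [0, 0, 0]}, {"grip": 255, "travel": [0, 0, 0], "twist": [0, 0, 0]}, {"grip": 255, "travel": [0, 0, 0], "twist": [0, 0, 0]}])

```text
time: 24.28
ee_pos: [0.586, 0.1545, 0.1434]
tcp_rot: [[0.998, -0.0, -0.07], [0.07, -0.0, 0.998], [-0.0, -1.0, -0.0]]
contact_force: [0.6, -0.8, -0.6]
finger_gap: 0.507
```

```bash
python3 - <<'E'
from case import *
s=bot.sense();print(s["time"],s["ee_pos"],s["finger_gap"],s["tcp_rot"])
p=bot.read_camera("wrist");q=bot.read_camera("side");cv2.imwrite("pics/w10.png",p["frame"]);cv2.imwrite("pics/s10.png",q["frame"])
x,y,z=s["ee_pos"]
print(fitcap(p,(x,y),.0165,z-.0218+.078,.016,maxpx=80))
d=np.array([.589-x,.1561-y,.0618-z]);print("tool move",np.round(s["tcp_rot"].T@d,4))
E
```

```text
24.275 [0.58599767 0.15450535 0.14340193] 0.5068907927036326 [[ 9.97548928e-01 -3.68297136e-04 -6.99714298e-02]
 [ 6.99713009e-02 -3.51788437e-04  9.97548943e-01]
 [-3.92009559e-04 -9.99999870e-01 -3.25155948e-04]]
(np.float64(0.5856432798434479), np.float64(0.15738037759315623), np.float64(0.8362595835342053))
tool move [0.0031 0.0816 0.0014]
```

View pics/w10.png

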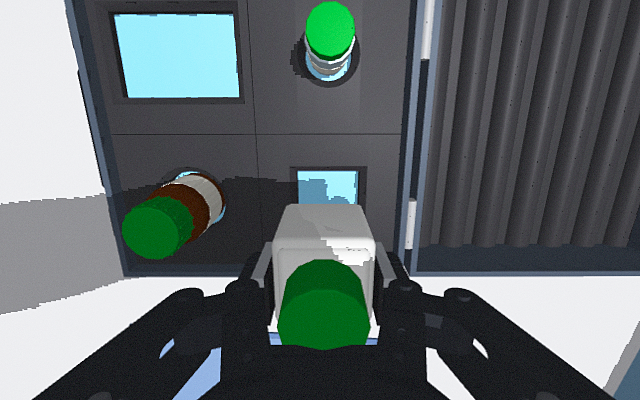

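View pics/s10.png

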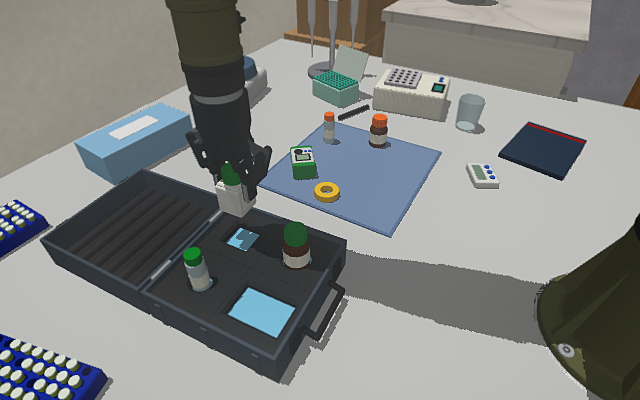

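jog_arm(commands=[{"grip": 255, "travel": [0.003, 0.025, 0.0005], "twist": [0, 0, 0]}, {"grip": 255, "travel": [0, 0.02, 0], "twist": [0, 0, 0]}, {"grip": 255, "travel": [0, 0.01, 0], "twist": [0, 0, 0]}, {"grip": 255, "travel": [0, 0.009, 0], "twist": [0, 0, 0]}, {"grip": 255, "travel": [0, 0.007, 0], "twist": [0, 0, 0]}, {"grip": 255, "travel": [0, 0.007, 0], "twist": [0, 0, 0]}, {"grip": 255, "travel": [0, 0, 0], "twist": [0, 0, 0]}, {"grip": 255, "travel": [0, 0, 0], "twist": [0, 0, 0]}])

```text
time: 25.38
ee_pos: [0.5895, 0.1566, 0.0655]
tcp_rot: [[0.997, 0.0, -0.072], [0.072, 0.0, 0.997], [0.0, -1.0, 0.0]]
contact_force: [0.6, -0.5, -1.2]
finger_gap: 0.512
```

jog_arm(commands=[{"grip": 255, "travel": [0, 0.002, -0.001], "twist": [0, 0, 0]}, {"grip": 255, "travel": [0, 0.001, 0], "twist": [0, 0, 0]}, {"grip": 255, "travel": [0, 0.001, 0], "twist": [0, 0, 0]}, {"grip": 255, "travel": [0, 0, 0], "twist": [0, 0, 0]}, {"grip": 255, "travel": [0, 0, 0], "twist": [0, 0, 0]}])

```text
time: 26.0
ee_pos: [0.5895, 0.1555, 0.0619]
tcp_rot: [[0.997, 0.0, -0.072], [0.072, 0.0, 0.997], [0.0, -1.0, -0.0]]
contact_force: [-2.3, -1.0, 5.9]
finger_gap: 0.507
```

Seated at the expected height (62 mm), with contact force. Release.

jog_arm(commands=[{"grip": 110, "travel": [0, 0, 0], "twist": [0, 0, 0]}, {"grip": 95, "travel": [0, 0, 0], "twist": [0, 0, 0]}, {"grip": 85, "travel": [0, 0, 0], "twist": [0, 0, 0]}, {"grip": 85, "travel": [0, 0, 0], "twist": [0, 0, 0]}, {"grip": 85, "travel": [0, -0.02, 0], "twist": [0, 0, 0]}, {"grip": 85, "travel": [0, -0.04, 0], "twist": [0, 0, 0]}, {"grip": 85, "travel": [0, -0.04, 0], "twist": [0, 0, 0]}, {"grip": 40, "travel": [0, 0, 0], "twist": [0, 0, 0]}, {"grip": 40, "travel": [0, 0, 0], "twist": [0, 0, 0]}])

```text
time: 27.12
ee_pos: [0.5892, 0.1554, 0.1609]
tcp_rot: [[0.997, -0.0, -0.071], [0.071, -0.0, 0.997], [-0.0, -1.0, -0.0]]
contact_force: [-0.5, 0.3, -0.7]
finger_gap: 0.845
```

```bash
python3 - <<'E'
from case import *
s=bot.sense();print(s["time"],s["ee_pos"],s["finger_gap"],s["joints"])
p=bot.read_camera("wrist");q=bot.read_camera("side");t=bot.read_camera("top");cv2.imwrite("pics/s11.png",q["frame"])
for h in(p,q):print(fitcap(h,(.589,.156),.0165,.118,.016,maxpx=60))
for h in(t,q,p):
  r=bot.cut_out(h,"meter_green_mid")
  if not r: continue
  m=r[0]["mask"];M=up(m);print(r[0]["conf"],m.sum())
  def f(v):
    x,y,w=v[0]/100+.640,v[1]/100-.119,v[2]/10
    return 1-iou(M,fill(m.shape,poly(h,np.r_[rect(x,y,.08,.05,w,.003),rect(x,y,.08,.05,w,.043)])))
  w0=-9.3;z=minimize(f,[0,0,w0],method="Nelder-Mead",options=dict(initial_simplex=[[0,0,w0],[.3,0,w0],[0,.3,w0],[0,0,w0+1]],fatol=1e-4,xatol=.005));print(.640+z.x[0]/100,-.119+z.x[1]/100,np.degrees(z.x[2]/10),1-z.fun)
E
```

```text
27.125 [0.58923624 0.1554429  0.16090107] 0.8452289753644039 [ 1.47795558e+01  2.09753284e+01 -7.81546080e+00  6.12227538e+01
 -2.53135877e-03  1.00681292e+02]
(np.float64(0.5891455655395984), np.float64(0.156931285277009), np.float64(0.9467075569957181))
(np.float64(0.5884569554924964), np.float64(0.15803561452031137), np.float64(0.9039655996177736))
0.61 687
0.6402570304830442 -0.1200926718853854 -52.83428129528592 0.9487224669603525
0.71 676
0.6458646909697777 -0.1252640062211523 -54.00515786734279 0.8850328947368421
```

View pics/s11.png

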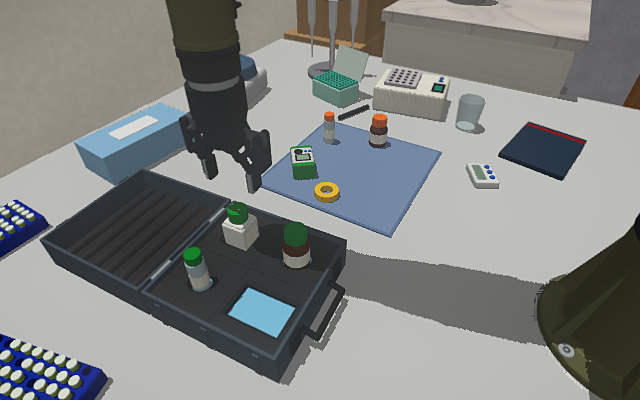

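jog_arm(commands=[{"grip": 0, "travel": [0.0063, 0, -0.0557], "twist": [0, 0, 0]}, {"grip": 0, "travel": [0.0063, 0, -0.0557], "twist": [0, 0, 0]}, {"grip": 0, "travel": [0.0063, 0, -0.0557], "twist": [0, 0, 0]}, {"grip": 0, "travel": [0.0063, 0, -0.0557], "twist": [0, 0, 0]}, {"grip": 0, "travel": [0.0063, 0, -0.0557], "twist": [0, 0, 0]}, {"grip": 0, "travel": [0, 0, 0], "twist": [0, -8.2, 0]}, {"grip": 0, "travel": [0, 0, 0], "twist": [0, -8.2, 0]}, {"grip": 0, "travel": [0, 0, 0], "twist": [0, -8.2, 0]}, {"grip": 0, "travel": [0, 0, 0], "twist": [0, -8.3, 0]}])

```text
time: 28.55
ee_pos: [0.6405, -0.1201, 0.1607]
tcp_rot: [[0.796, -0.001, -0.605], [0.605, 0.0, 0.796], [-0.001, -1.0, 0.001]]
contact_force: [0.4, -0.4, 0.0]
finger_gap: 1.001
```

jog_arm(commands=[{"grip": 0, "travel": [0, 0, 0], "twist": [0, 0, 0]}, {"grip": 0, "travel": [0, 0, 0], "twist": [0, 0, 0]}])

```text
time: 28.8
ee_pos: [0.6407, -0.12, 0.161]
tcp_rot: [[0.8, -0.0, -0.6], [0.6, 0.0, 0.8], [-0.0, -1.0, 0.0]]
contact_force: [1.0, 0.6, -1.1]
finger_gap: 0.996
```

```bash
python3 - <<'E'
from case import *
s=bot.sense();print(s["time"],s["ee_pos"],s["finger_gap"],s["joints"],s["tcp_rot"])
p=bot.read_camera("wrist");cv2.imwrite("pics/w12.png",p["frame"])
for h in(p,):
  r=bot.cut_out(h,"meter_green_mid")
  for r in r:
   m=r["mask"];M=up(m);print(r["conf"],m.sum())
   def f(v):
    x,y,w=v[0]/100+.640,v[1]/100-.119,v[2]/10
    return 1-iou(M,fill(m.shape,poly(h,np.r_[rect(x,y,.08,.05,w,.003),rect(x,y,.08,.05,w,.043)])))
   w0=-9.3;z=minimize(f,[0,0,w0],method="Nelder-Mead",options=dict(initial_simplex=[[0,0,w0],[.3,0,w0],[0,.3,w0],[0,0,w0+1]],fatol=1e-4,xatol=.005));print(.640+z.x[0]/100,-.119+z.x[1]/100,np.degrees(z.x[2]/10),1-z.fun)
   d=np.array([.640+z.x[0]/100,-.119+z.x[1]/100,.020])-s["ee_pos"];print("tool",np.round(s["tcp_rot"].T@d,4))
E
```

```text
28.8 [ 0.64066195 -0.11995701  0.16103111] 0.9956668007102665 [-1.06062243e+01  2.54322520e+01 -1.18924216e+00  6.34024936e+01
  1.98315476e-03  4.25269134e+01] [[ 8.00031737e-01 -4.05142962e-04 -5.99957544e-01]
 [ 5.99957626e-01  1.11080201e-04  8.00031771e-01]
 [-2.57483836e-04 -9.99999912e-01  3.31936296e-04]]
0.95 4941
0.641660587151791 -0.12120717027866447 -51.597089440364876 0.9612047459689687
tool [ 1.00e-04  1.41e-01 -1.60e-03]
```

View pics/w12.png

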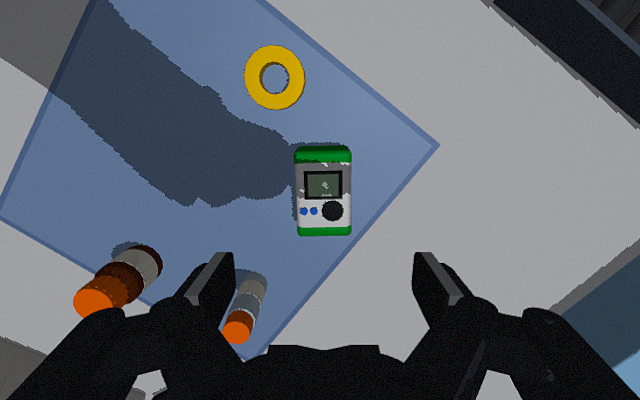

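jog_arm(commands=[{"grip": 0, "travel": [0, 0.05, -0.0016], "twist": [0, -1.2, 0]}, {"grip": 0, "travel": [0, 0.045, 0], "twist": [0, 0, 0]}, {"grip": 0, "travel": [0, 0.032, 0], "twist": [0, 0, 0]}, {"grip": 0, "travel": [0, 0.015, 0], "twist": [0, 0, 0]}, {"grip": 0, "travel": [0, 0, 0], "twist": [0, 0, 0]}, {"grip": 0, "travel": [0, 0, 0], "twist": [0, 0, 0]}, {"grip": 255, "travel": [0, 0, 0], "twist": [0, 0, 0]}, {"grip": 255, "travel": [0, 0, 0], "twist": [0, 0, 0]}, {"grip": 255, "travel": [0, 0, 0], "twist": [0, 0, 0]}, {"grip": 255, "travel": [0, 0, 0], "twist": [0, 0, 0]}], grip_force=45)

```text
time: 30.15
ee_pos: [0.6426, -0.1214, 0.0205]
tcp_rot: [[0.786, 0.002, -0.618], [0.618, -0.0, 0.786], [0.001, -1.0, -0.001]]
contact_force: [0.0, -0.1, 5.2]
finger_gap: 0.573
```

jog_arm(commands=[{"grip": 255, "travel": [0, 0, 0], "twist": [0, 0, 0]}, {"grip": 255, "travel": [0, 0, 0], "twist": [0, 0, 0]}, {"grip": 255, "travel": [0, 0, 0], "twist": [0, 0, 0]}])

```text
time: 30.52
ee_pos: [0.6426, -0.1214, 0.0205]
tcp_rot: [[0.786, 0.002, -0.618], [0.618, -0.0, 0.786], [0.001, -1.0, -0.001]]
contact_force: [-1.1, 0.4, 6.0]
finger_gap: 0.575
```

jog_arm(commands=[{"grip": 255, "travel": [0, -0.02, 0], "twist": [0, 0, 0]}, {"grip": 255, "travel": [0, -0.05, 0], "twist": [0, 0, 0]}, {"grip": 255, "travel": [0, -0.06, 0], "twist": [0, 0, 0]}, {"grip": 255, "travel": [0, 0, 0], "twist": [0, -5, 0]}, {"grip": 255, "travel": [0, 0, 0], "twist": [0, -10, 0]}, {"grip": 255, "travel": [0, 0, 0], "twist": [0, -10, 0]}, {"grip": 255, "travel": [0, 0, 0], "twist": [0, -10, 0]}, {"grip": 255, "travel": [0, 0, 0], "twist": [0, -10, 0]}, {"grip": 255, "travel": [0, 0, 0], "twist": [0, -10, 0]}, {"grip": 255, "travel": [0, 0, 0], "twist": [0, 0, 0]}])

```text
time: 31.78
ee_pos: [0.6414, -0.1212, 0.149]
tcp_rot: [[-0.054, -0.001, -0.999], [0.999, 0.0, -0.054], [0.0, -1.0, 0.001]]
contact_force: [0.3, 0.3, -0.9]
finger_gap: 0.575
```

```bash
python3 - <<'E'
from h import *
s=bot.sense();R=s["tcp_rot"];print(s["time"],s["ee_pos"],s["finger_gap"],s["joints"],np.degrees(np.arctan2(R[1,2],R[0,2])))
a=np.radians(184.1);z=np.array([np.cos(a),np.sin(a),0]);x=np.array([np.cos(a-np.pi/2),np.sin(a-np.pi/2),0])
d=np.array([.4735,.2561,0])-s["ee_pos"];print(d,d@x,d@z)
E
```

```text
31.775 [ 0.64144107 -0.12121931  0.1490198 ] 0.5746753725080768 [-1.07020482e+01  2.59495805e+01 -2.01134693e+00  6.20753283e+01
  1.01841027e-03 -1.37958656e+01] -176.90617998501133
[-0.16794107  0.37731931 -0.1490198 ] 0.38836102805025946 0.14053390975092586
```

jog_arm(commands=[{"grip": 255, "travel": [0, -0.015, 0], "twist": [0, -1.0, 0]}, {"grip": 255, "travel": [0.0243, 0, 0.0088], "twist": [0, 0, 0]}, {"grip": 255, "travel": [0.0485, 0, 0.0176], "twist": [0, 0, 0]}, {"grip": 255, "travel": [0.0485, 0, 0.0176], "twist": [0, 0, 0]}, {"grip": 255, "travel": [0.0485, 0, 0.0176], "twist": [0, 0, 0]}, {"grip": 255, "travel": [0.0485, 0, 0.0176], "twist": [0, 0, 0]}, {"grip": 255, "travel": [0.0485, 0, 0.0176], "twist": [0, 0, 0]}, {"grip": 255, "travel": [0.0485, 0, 0.0176], "twist": [0, 0, 0]}, {"grip": 255, "travel": [0.0485, 0, 0.0176], "twist": [0, 0, 0]}, {"grip": 255, "travel": [0.0243, 0, 0.0088], "twist": [0, 0, 0]}])

```text
time: 33.02
ee_pos: [0.4721, 0.2579, 0.1657]
tcp_rot: [[-0.074, 0.001, -0.997], [0.997, 0.001, -0.074], [0.001, -1.0, -0.001]]
contact_force: [-0.5, -0.3, -2.1]
finger_gap: 0.576
```

jog_arm(commands=[{"grip": 255, "travel": [0, 0, 0], "twist": [0, 0, 0]}, {"grip": 255, "travel": [0, 0, 0], "twist": [0, 0, 0]}])

```text
time: 33.28
ee_pos: [0.4734, 0.2551, 0.165]
tcp_rot: [[-0.072, 0.001, -0.997], [0.997, -0.0, -0.072], [-0.0, -1.0, -0.001]]
contact_force: [-0.2, -0.3, -1.8]
finger_gap: 0.571
```

```bash
python3 - <<'E'
from case import *
s=bot.sense();R=s["tcp_rot"];print(s["time"],s["ee_pos"],s["finger_gap"],s["joints"],np.degrees(np.arctan2(R[1,2],R[0,2])))
p=bot.read_camera("wrist");q=bot.read_camera("side");t=bot.read_camera("top");cv2.imwrite("pics/w13.png",p["frame"]);cv2.imwrite("pics/s13.png",q["frame"])
x0,y0,z0=s["ee_pos"]
for h in(p,q):
  for r in bot.cut_out(h,"meter_green_mid")[:1]:
   m=r["mask"];M=up(m);print(r["conf"],m.sum())
   def f(v):
    x,y,w=v[0]/100+x0,v[1]/100+y0,v[2]/10
    return 1-iou(M,fill(m.shape,poly(h,np.r_[rect(x,y,.08,.05,w,z0-.0175),rect(x,y,.08,.05,w,z0+.0225)])))
   w0=.7;z=minimize(f,[0,0,w0],method="Nelder-Mead",options=dict(initial_simplex=[[0,0,w0],[.3,0,w0],[0,.3,w0],[0,0,w0+1]],fatol=1e-4,xatol=.005));print(x0+z.x[0]/100,y0+z.x[1]/100,np.degrees(z.x[2]/10),1-z.fun)
d=np.array([.4735,.2561,.0615])-s["ee_pos"];print("tool",np.round(R.T@d,4))
E
```

```text
33.275 [0.47335533 0.25511255 0.16495109] 0.5714560780041401 [ 2.83409864e+01  1.33677005e+01 -1.76580272e+01  5.89334846e+01
 -3.04768721e-02  2.41867847e+01] -175.84580438552226
0.98 18551
0.4728158648958004 0.2549225293855 4.131670367195545 0.9378872763237306
0.7 2226
0.474226843075728 0.2541686749304344 3.468873387873315 0.6224721852914422
tool [ 1.000e-03  1.035e-01 -1.000e-04]
```

View pics/w13.png

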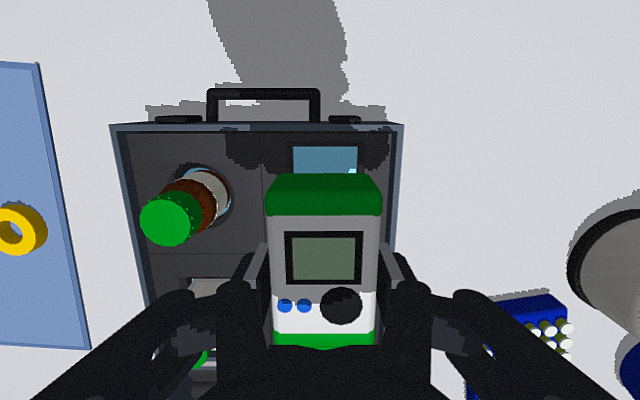

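View pics/s13.png

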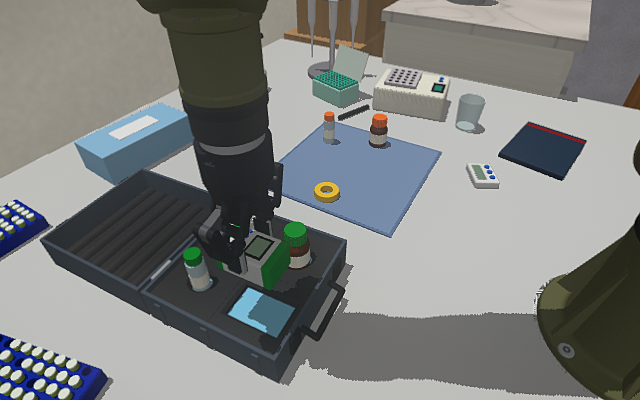

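jog_arm(commands=[{"grip": 255, "travel": [0.001, 0.04, -0.0005], "twist": [0, 0, 0]}, {"grip": 255, "travel": [0, 0.025, 0], "twist": [0, 0, 0]}, {"grip": 255, "travel": [0, 0.01, 0], "twist": [0, 0, 0]}, {"grip": 255, "travel": [0, 0.009, 0], "twist": [0, 0, 0]}, {"grip": 255, "travel": [0, 0.008, 0], "twist": [0, 0, 0]}, {"grip": 255, "travel": [0, 0.007, 0], "twist": [0, 0, 0]}, {"grip": 255, "travel": [0, 0, 0], "twist": [0, 0, 0]}, {"grip": 255, "travel": [0, 0, 0], "twist": [0, 0, 0]}])

```text
time: 34.52
ee_pos: [0.4735, 0.2566, 0.0656]
tcp_rot: [[-0.073, 0.0, -0.997], [0.997, 0.0, -0.073], [0.0, -1.0, -0.0]]
contact_force: [0.8, 0.8, -1.5]
finger_gap: 0.578
```

jog_arm(commands=[{"grip": 255, "travel": [0, 0.002, 0], "twist": [0, 0, 0]}, {"grip": 255, "travel": [0, 0.0015, 0], "twist": [0, 0, 0]}, {"grip": 255, "travel": [0, 0.001, 0], "twist": [0, 0, 0]}, {"grip": 255, "travel": [0, 0, 0], "twist": [0, 0, 0]}, {"grip": 255, "travel": [0, 0, 0], "twist": [0, 0, 0]}])

```text
time: 35.15
ee_pos: [0.4733, 0.2565, 0.0614]
tcp_rot: [[-0.073, 0.0, -0.997], [0.997, 0.0, -0.073], [0.0, -1.0, -0.0]]
contact_force: [-2.5, -0.2, 5.5]
finger_gap: 0.573
```

Down at 61.4 mm (61.5 expected). Release and withdraw.

jog_arm(commands=[{"grip": 95, "travel": [0, 0, 0], "twist": [0, 0, 0]}, {"grip": 80, "travel": [0, 0, 0], "twist": [0, 0, 0]}, {"grip": 68, "travel": [0, 0, 0], "twist": [0, 0, 0]}, {"grip": 68, "travel": [0, 0, 0], "twist": [0, 0, 0]}, {"grip": 68, "travel": [0, -0.02, 0], "twist": [0, 0, 0]}, {"grip": 68, "travel": [0, -0.05, 0], "twist": [0, 0, 0]}, {"grip": 68, "travel": [0, -0.06, 0], "twist": [0, 0, 0]}, {"grip": 68, "travel": [0, -0.05, 0], "twist": [0, 0, 0]}, {"grip": 68, "travel": [0, 0, 0], "twist": [0, 0, 0]}, {"grip": 68, "travel": [0, 0, 0], "twist": [0, 0, 0]}])

```text
time: 36.4
ee_pos: [0.4731, 0.2564, 0.2403]
tcp_rot: [[-0.073, -0.0, -0.997], [0.997, -0.0, -0.073], [-0.0, -1.0, 0.0]]
contact_force: [0.3, 0.6, 0.2]
finger_gap: 0.733
```

```bash
python3 - <<'E'
from case import *
s=bot.sense();print(s["time"],s["ee_pos"],s["contact_force"])
p=bot.read_camera("wrist");q=bot.read_camera("side");t=bot.read_camera("top");cv2.imwrite("pics/w14.png",p["frame"]);cv2.imwrite("pics/s14.png",q["frame"])
for n,xy,r,z in(("amber",(.4812,.1484),.0175,.118),("vial",(.5813,.2638),.0125,.12),("square",(.589,.1561),.0165,.118)):
  for h in(p,q,t):
    R=fitcap(h,xy,r,z,.016,maxpx=40);print(n,xy,None if R is None else np.round(R,4))
for h in(p,q,t):
  for r in bot.cut_out(h,"meter_green_mid")[:1]:
   m=r["mask"];M=up(m)
   def f(v):
    x,y,w=v[0]/100+.4735,v[1]/100+.2561,v[2]/10
    return 1-iou(M,fill(m.shape,poly(h,np.r_[rect(x,y,.08,.05,w,.056),rect(x,y,.08,.05,w,.084)])))
   w0=.7;z=minimize(f,[0,0,w0],method="Nelder-Mead",options=dict(initial_simplex=[[0,0,w0],[.3,0,w0],[0,.3,w0],[0,0,w0+1]],fatol=1e-4,xatol=.005));print("meter",r["conf"],np.round([.4735+z.x[0]/100,.2561+z.x[1]/100,np.degrees(z.x[2]/10),1-z.fun],4))
for n,xy,r,z in(("amber_o",(.5355,-.311),.0175,.081),("vial_o",(.6482,-.259),.0125,.083)):
  for h in(q,t):
    R=fitcap(h,xy,r,z,.016,mk=orange,maxpx=40);print(n,xy,None if R is None else np.round(R,4))
E
```

```text
36.4 [0.47311075 0.25637518 0.24034284] [0.33333575 0.6036826  0.24944032]
amber (0.4812, 0.1484) [0.4806 0.1491 0.9573]
amber (0.4812, 0.1484) [0.4811 0.1503 0.9272]
amber (0.4812, 0.1484) [0.4815 0.1508 0.9102]
vial (0.5813, 0.2638) [0.5819 0.265  0.9339]
vial (0.5813, 0.2638) [0.5833 0.2649 0.8898]
vial (0.5813, 0.2638) [0.5814 0.2682 0.7527]
square (0.589, 0.1561) [0.5873 0.1567 0.0612]
square (0.589, 0.1561) [0.5876 0.1566 0.7521]
square (0.589, 0.1561) [0.5891 0.1585 0.802 ]
meter 0.59 [0.4721 0.2563 3.8522 0.9675]
meter 0.79 [0.471  0.2596 4.3643 0.9369]
meter 0.65 [0.4718 0.2554 4.5848 0.789 ]
amber_o (0.5355, -0.311) [ 0.5367 -0.3119  0.5039]
amber_o (0.5355, -0.311) [ 0.5345 -0.3094  0.8596]
vial_o (0.6482, -0.259) [ 0.6506 -0.2625  0.4635]
vial_o (0.6482, -0.259) [ 0.6477 -0.2573  0.7239]
```

View pics/s14.png

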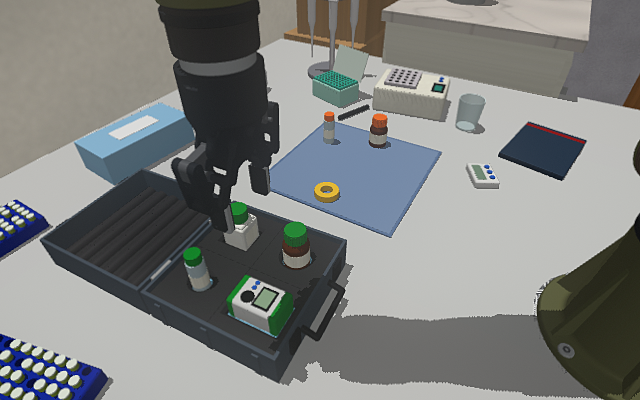

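View pics/w14.png

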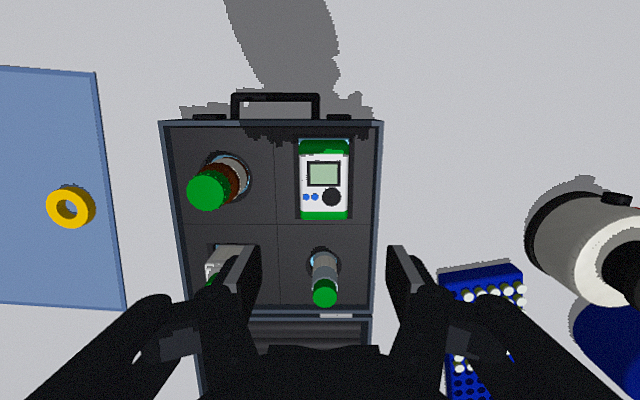

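All four are seated, the orange-capped pair is unmoved, and the gripper is clear. Handing in.

```bash
python3 -c "
from rig import bot
print(bot.job_done())"
```

```text
the job is handed in; nothing more can be done
None
```

The brown bottle, vial and square bottle with green caps and the photometer are each in their own cutout. I lowered each one until the wrist force showed contact with the floor, released it and backed off. I handed the job in with the clock at about 36 s.

**Fit:** At contact, the tool heights were 0–1 mm from what a fully seated part should give. In the final wrist and side pictures, the cap and body fits put all four parts about 1–4 mm from their cutout centres. They all look upright.

**Orange-capped pair:** Both still stand on the liner. The final top view puts them within about 2 mm of where they started. The side view put the orange vial up to 4 mm off, but that fit was poor.

**Weak or disagreeing checks:**
- **Square bottle:** the final wrist fit failed because the fingers hid its cap. Just after I released it, the wrist fit was within 1 mm.
- **Green vial:** the final top-camera fit, with the cap poorly matched, read 4 mm off, while the wrist camera read about 1 mm.
- **Photometer:** the side camera read about 4 mm off and the wrist camera about 1.5 mm.

All of these are inside the 10 mm limit. The hand-in gave no verdict.

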